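Read the glaze cells on the light bench

ROBOT

A 7-joint arm with a two-finger parallel gripper is mounted at the origin on the work surface. World frame = base frame: x ahead of the robot, y to its left, z up, the work surface at z = 0. Lengths are in m, angles in rad, forces in N, time in s.
With the tool pointing down it reaches from about 0.425 to 0.875 m from the base axis. Payload 4.7 kg.
Tool frame: the origin (TCP) lies midway between the tips of the shut fingers; the grasp point (between the pads) lies 19 mm behind it; z points along the fingers, y is the direction in which the jaws open and shut (so a half turn about z gives the same grasp; the last joint's range is limited). The gripper opens to 87 mm and grips with 3 to 60 N. Pads are 19 mm wide; open, the fingers measure 117 mm over their backs; the gripper's body (75 mm by 190 mm) begins 51 mm behind the grasp point.
Start: joints at [-1.249, 0.321, -0.07, 1.45, 0.023, 1.371, -0.057], TCP at [0.197, 0.619, 0.223] pointing down, gripper open.
Joint ranges: [-2.86, 2.86], [-0.3, 2.09], [-1.38, 1.24], [0.06, 2.45], [-1.56, 4.7], [0.09, 2.05], [-2.69, 2.69]. Speed limits (rad/s): [2.57, 2.57, 3.14, 3.14, 3.14, 3.14, 3.14].

INTERFACE

Orientations are given as a unit quaternion [x, y, z, w].
In Python, from workcell import status, vision, robot gives the robot as it stands.
- The arm moves only by the shell command python3 -m jog 'ROWS' [FORCE]. ROWS is a JSON object of lists of equal length, an entry for each row: "offset": the shift along the tool's x, y, z in m, a list of three; "twist": the turn, a rotation vector about the tool's x, y, z in rad, a list of three; "gripper": the gripper's target within -1 to 1 (fully open at 1, half-way at 0, shut at -1). In form: {"offset": [[dx, dy, dz], ...], "twist": [[rx, ry, rz], ...], "gripper": [gripper, ...]}. A call has 1 to 10 rows; each row is the pose to reach, as a shift and turn from the pose commanded when the call began, along the tool's axes at that moment; what a row does not reach only later rows make up. A row lasts 1/12 s, in which the tool goes at most 41.7 mm and 7.16 degrees, less where a joint would pass 70% of its speed; a pose out of reach is approached as far as the arm can. A call with a gripper value outside its range is refused whole. The fingers move at their own pace and stop on an object; FORCE is the grip in N (left out, the last holds). Time passes only in rows, so rows that repeat a pose let the fingers close. It gives the time, the measured TCP pose, the force and the opening at its end, in the units of the state.
- status.read_state(): the state, without advancing time (a new reading comes with each control period).
- vision.read_camera(name): name is "side" or "top" or "wrist"; returns a dict with "image" (420x560x3 uint8, red, green, blue), "mtx" (3x3 intrinsics, pixels), "camera_from_world" (4x4, takes a point from world to camera coordinates). Camera axes: x right, y up, looking along -z (the intrinsics and any distortion apply to the point x, -y, -z); pixel columns grow to the right and rows downward; lengths in m; the calibration is good to about 2 mm. A picture is of the moment at which its call begins. There is no depth.
- robot.close_job(): hands the job in, once; it reports no verdict.
The state is a dict: "clock": time; "qpos": joint angles; "joint_velocities": joint speeds; "tau": joint torques, N m; "eef_pos": TCP position; "orientation": TCP orientation; "contact_force": force on the tool from outside, world axes, zero at the start; "moment": the same for the moment, N m; "gripper_width": finger opening in m.
Only numpy, scipy, OpenCV 4.12 (cv2) and the standard library are available. Lean on these libraries where they do the work, as an engineer would, in place of code of your own. Each camera call takes 0.05 s, during which the arm holds its last target.

TASK

Lay the steel straightedge on the light bench, flush against the brass step and centred on its mark, then stand each glaze cell from the green board on a station of its own, up against the straightedge, with its clear faces squarely in the light path. With everything set and let go, press the green read button fully; after that stand the cells upright on the cork mat and lay the straightedge back along its wooden rest. Leave the pots, cup, jar and kiln prop where they are.

Things in the scene. Friction and masses are not known exactly. Their poses are not given: they have to be found in the camera images.
- bench: Light bench, fixed: grey bed 215 (x) x 270 mm (y), top 12 mm above the table. Light runs along its x, from the white lamp housing (x 54 to 102 mm, top at z 62 mm) to the dark detector rail (x -108 to -88 mm, top at z 62 mm). Four stations outlined in white on the bed, in a row along y, 60 mm apart. Origin on the table under the bed, its edges at x -110 and +105 mm.
- step (a point): Middle of the lower edge of the flat face of the brass datum step, on the bed, axes as the bench's. The face looks to -x (away from the lamps), runs 260 mm along y and stands 12 mm above the bed; a black mark on the step shows the middle.
- seat (a point): Point on the bench bed, axes as the bench's: where the straightedge's origin is when it lies flush against the brass step and centred on the mark (18 mm from the step's face).
- read (a joint): Read button, green, 28 mm across, pressed downwards: 0 released, 0.006 m fully down (about 5 N), springs back. A reading counts from 0.004 m.
- read_top (a point): Centre of the top of the green read button, in the middle of the top of the lamp housing.
- straightedge: Steel straightedge, a flat bar 36 mm wide (x), 230 mm long (y), 10 mm thick, about 350 g, with an upright black grip on its middle: 26 mm along x, 14 mm thick along y, from 10 to 52 mm above the underside. Origin at the centre of the underside, z up; both long edges are alike.
- rest: Pale wooden plank fixed to the table, 70 mm (x) x 260 mm (y) x 6 mm, where the straightedge lies along y when not in use. Origin at the centre of its underside.
- board: Green-painted wooden board fixed to the table, 220 mm (x) x 150 mm (y) x 4 mm, on which the cells stand at the start. Origin at the centre of its underside.
- mat: Cork mat fixed to the table, 220 mm (x) x 150 mm (y) x 4 mm, for cells that have been read. Origin at the centre of its underside.
- cell_amber: Amber fired-glaze sample cell: 40 x 40 mm in plan, 46 mm high, on top an upright black fin (32 mm along x, 14 mm thick in y, 46 to 74 mm above the underside), 150 g. Its two clear faces look along +x and -x, those at +y and -y are black and opaque: the fin runs the way light passes. Half a turn makes no difference. Origin: centre of the underside, z up. May be absent (None).
- cell_green: Green fired-glaze sample cell: 40 x 40 mm in plan, 46 mm high, on top an upright black fin (32 mm along x, 14 mm thick in y, 46 to 74 mm above the underside), 150 g. Its two clear faces look along +x and -x, those at +y and -y are black and opaque: the fin runs the way light passes. Half a turn makes no difference. Origin: centre of the underside, z up. May be absent (None).
- cell_blue: Blue fired-glaze sample cell: 40 x 40 mm in plan, 46 mm high, on top an upright black fin (32 mm along x, 14 mm thick in y, 46 to 74 mm above the underside), 150 g. Its two clear faces look along +x and -x, those at +y and -y are black and opaque: the fin runs the way light passes. Half a turn makes no difference. Origin: centre of the underside, z up. May be absent (None).
- cell_rose: Rose fired-glaze sample cell: 40 x 40 mm in plan, 46 mm high, on top an upright black fin (32 mm along x, 14 mm thick in y, 46 to 74 mm above the underside), 150 g. Its two clear faces look along +x and -x, those at +y and -y are black and opaque: the fin runs the way light passes. Half a turn makes no difference. Origin: centre of the underside, z up. May be absent (None).
- station0 (a point): Centre of station 0 on the bed (bench y = -90 mm), axes as the bench's: the underside centre of a cell that stands there with a clear face against the straightedge lying flush.
- station1 (a point): Centre of station 1 on the bed (bench y = -30 mm), axes as the bench's: the underside centre of a cell that stands there with a clear face against the straightedge lying flush.
- station2 (a point): Centre of station 2 on the bed (bench y = 30 mm), axes as the bench's: the underside centre of a cell that stands there with a clear face against the straightedge lying flush.
- station3 (a point): Centre of station 3 on the bed (bench y = 90 mm), axes as the bench's: the underside centre of a cell that stands there with a clear face against the straightedge lying flush.
- pot_a: Terracotta bowl, 72 mm wide, 60 mm high, a bystander to be left where it is. Origin at the centre of its underside.
- pot_b: Dark bowl, 90 mm wide, 50 mm high, a bystander to be left where it is. Origin at the centre of its underside.
- jar: White jar, 56 mm wide, 80 mm high, a bystander to be left where it is. Origin at the centre of its underside.
- cup: Blue cup, 64 mm wide, 70 mm high, a bystander to be left where it is. Origin at the centre of its underside.
- kiln_prop: Pale spool-shaped kiln prop, 44 mm wide, 40 mm high, a bystander to be left where it is. Origin at the centre of its underside.

How it is judged:
On the way, in this order (a step that is already met when the one before it is completed fails the run):
1. The straightedge lies flush against the brass step, centred on the mark, and is let go (x of straightedge in the frame of seat above -0.003 m and y of straightedge in the frame of seat between -0.014 and 0.014 m and z of straightedge in the frame of seat below 0.004 m and angle between the y axis of straightedge and the y axis of bench, either way round below 0.025 rad and angle between straightedge's own z axis and vertical below 0.05 rad and contact force between the fingers and straightedge below 0.3 N), for 0.2 s.
2. Every cell stands on a station against the straightedge, clear faces square to the light, let go, and the straightedge is still flush (x of straightedge in the frame of seat above -0.003 m and y of straightedge in the frame of seat between -0.014 and 0.014 m and z of straightedge in the frame of seat below 0.004 m and angle between the y axis of straightedge and the y axis of bench, either way round below 0.025 rad and angle between straightedge's own z axis and vertical below 0.05 rad and (distance between cell_amber and station0 below 0.007 m or distance between cell_amber and station1 below 0.007 m or distance between cell_amber and station2 below 0.007 m or distance between cell_amber and station3 below 0.007 m) and angle between the x axis of each of cell_amber, cell_green, cell_blue, cell_rose and the x axis of bench, either way round below 0.09 rad and angle between each of cell_amber, cell_green, cell_blue, cell_rose's own z axis and vertical below 0.06 rad and contact force between the fingers and cell_amber below 0.3 N and (distance between cell_green and station0 below 0.007 m or distance between cell_green and station1 below 0.007 m or distance between cell_green and station2 below 0.007 m or distance between cell_green and station3 below 0.007 m) and contact force between the fingers and cell_green below 0.3 N and (distance between cell_blue and station0 below 0.007 m or distance between cell_blue and station1 below 0.007 m or distance between cell_blue and station2 below 0.007 m or distance between cell_blue and station3 below 0.007 m) and contact force between the fingers and cell_blue below 0.3 N and (distance between cell_rose and station0 below 0.007 m or distance between cell_rose and station1 below 0.007 m or distance between cell_rose and station2 below 0.007 m or distance between cell_rose and station3 below 0.007 m) and contact force between the fingers and cell_rose below 0.3 N), for 0.2 s.
3. The read button is pressed fully while all cells and the straightedge are in place (all of step 2 and value of joint read above 0.004 m), for 0.05 s.
At the end, for the whole second after the job is handed in: Cells upright (0.1 rad) and at rest, centred over the cork mat; straightedge flat on its rest within 30 mm across, 60 mm along, 0.3 rad. On the way: straightedge within 3 mm and 0.025 rad of the step, 14 mm of the mark; cells within 7 mm of a station and 0.09 rad of square (x of cell_amber in the frame of mat between -0.11 and 0.11 m and y of cell_amber in the frame of mat between -0.075 and 0.075 m and z of cell_amber in the frame of mat between 0.001 and 0.008 m and angle between each of cell_amber, cell_green, cell_blue, cell_rose's own z axis and vertical below 0.1 rad and linear speed of each of cell_amber, cell_green, cell_blue, cell_rose, straightedge below 0.03 m/s and x of cell_green in the frame of mat between -0.11 and 0.11 m and y of cell_green in the frame of mat between -0.075 and 0.075 m and z of cell_green in the frame of mat between 0.001 and 0.008 m and x of cell_blue in the frame of mat between -0.11 and 0.11 m and y of cell_blue in the frame of mat between -0.075 and 0.075 m and z of cell_blue in the frame of mat between 0.001 and 0.008 m and x of cell_rose in the frame of mat between -0.11 and 0.11 m and y of cell_rose in the frame of mat between -0.075 and 0.075 m and z of cell_rose in the frame of mat between 0.001 and 0.008 m and x of straightedge in the frame of rest between -0.03 and 0.03 m and y of straightedge in the frame of rest between -0.06 and 0.06 m and z of straightedge in the frame of rest below 0.011 m and angle between straightedge's own z axis and vertical below 0.06 rad and angle between the y axis of straightedge and the y axis of rest, either way round below 0.3 rad and value of joint read below 0.002 m); the robot touches nothing.
It fails at once if The pot a is moved more than 3 cm (distance of pot_a from where it was at the start of the episode above 0.03 m).
It fails at once if The pot b is moved more than 3 cm (distance of pot_b from where it was at the start of the episode above 0.03 m).
It fails at once if The jar is moved more than 3 cm (distance of jar from where it was at the start of the episode above 0.03 m).
It fails at once if The cup is moved more than 3 cm (distance of cup from where it was at the start of the episode above 0.03 m).
It fails at once if The kiln prop is moved more than 3 cm (distance of kiln_prop from where it was at the start of the episode above 0.03 m).
Of cell_amber, cell_green, cell_blue, cell_rose only 3 to 4 are there at a start; the rules pass over those that are not, and their reading is None.
At some moment in a run one of straightedge, cell_amber, cell_green, cell_blue, cell_rose may be knocked a few centimetres aside while the robot is not near it.
It also fails if it takes over 210 s, if anything falls off the work surface, if the arm or the gripper's body presses on something with over 40 N, if the wrist force passes 120 N, or if a joint passes its speed limit or range.

## Working session

There is one attempt and no reset: what is moved stays moved. The work goes in short steps, Python scripts to look and compute and a shell command to move; the robot and the scene stay as the last step left them, time stands still between calls to the robot, and variables do not carry over. Pictures are saved under pics/ and viewed, and the job is handed in when it is done.

```bash
ls; mkdir -p pics; python3 - <<'E'
from workcell import status, vision, robot
import cv2
print(status.read_state())
for n in ["side","top","wrist"]:
    c=vision.read_camera(n); cv2.imwrite(f"pics/{n}0.png",c["image"][:,:,::-1]); print(n,c["mtx"].tolist(),c["camera_from_world"].round(4).tolist(),c.keys())
E
```

```text
pics
{'clock': 0.0, 'qpos': array([-1.24891139,  0.32179152, -0.07007362,  1.45170171,  0.02261733,
        1.37077645, -0.0568949 ]), 'joint_velocities': array([-5.71039234e-04, -6.22794402e-04,  1.27501830e-03, -8.06506947e-04,
       -6.41236406e-05,  2.77294558e-03, -2.09336715e-03]), 'tau': array([ 8.58662133e-05, -4.91285169e+01, -4.03785193e-01, -3.12525630e+01,
       -6.39919331e-02,  4.35158762e-02,  1.69685436e-04]), 'eef_pos': array([0.1968076 , 0.61890311, 0.22146846]), 'orientation': array([ 1.53271273e-01,  9.88183699e-01, -9.41305999e-04, -8.54690517e-05]), 'contact_force': array([0.16169707, 0.17066582, 0.19315449]), 'moment': array([-0.01383865, -0.04298221, -0.00071471]), 'gripper_width': 0.08693704172919658}
side [[416.2820851242847, 0.0, 280.25172426195905], [0.0, 416.2820851242847, 200.35392597859195], [0.0, 0.0, 1.0]] [[-0.9986, -0.0524, -0.01, 0.5356], [0.025, -0.6259, 0.7795, -0.0822], [-0.0472, 0.7781, 0.6263, -1.2071], [0.0, 0.0, 0.0, 1.0]] dict_keys(['image', 'mtx', 'camera_from_world'])
top [[529.5429977381345, 0.0, 281.56864064020124], [0.0, 529.5429977381345, 217.27928811943232], [0.0, 0.0, 1.0]] [[0.0257, -0.9996, 0.0118, -0.0187], [0.9805, 0.0275, 0.1948, -0.5367], [-0.1951, 0.0065, 0.9808, -1.8176], [0.0, 0.0, 0.0, 1.0]] dict_keys(['image', 'mtx', 'camera_from_world'])
wrist [[349.76548155650585, 0.0, 280.0316803666122], [0.0, 349.76548155650585, 208.94703505122604], [0.0, 0.0, 1.0]] [[0.3033, 0.9529, -0.0019, -0.6485], [-0.9213, 0.2928, -0.2558, 0.0304], [-0.2432, 0.0794, 0.9667, -0.3905], [0.0, 0.0, 0.0, 1.0]] dict_keys(['image', 'mtx', 'camera_from_world'])
```

View pics/side0.png

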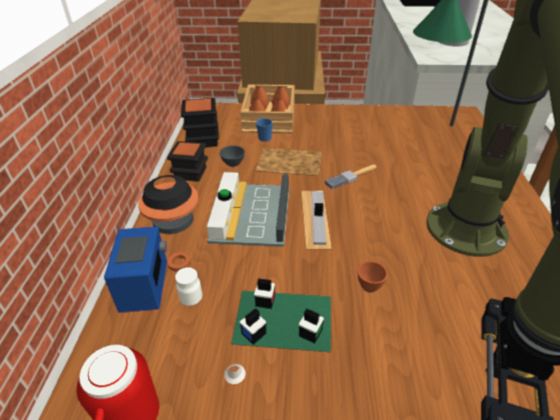

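View pics/top0.png

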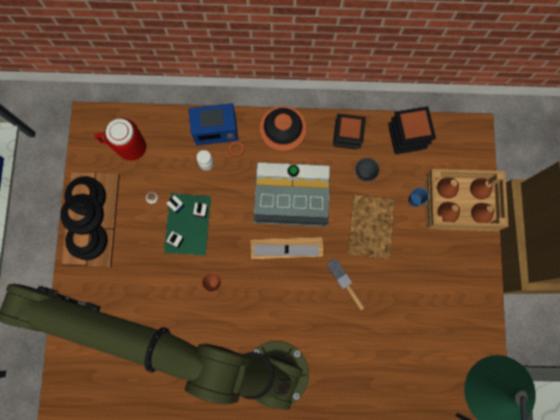

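View pics/wrist0.png

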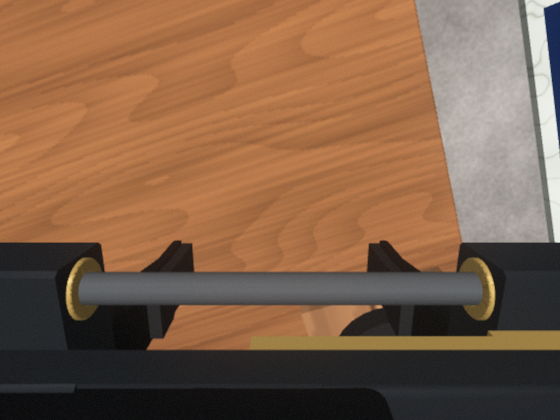

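The side view shows three cells on the green board (amber/green/blue or rose, near (253,326), (264,292), (312,325)). The straightedge is on its rest at (318,215) and the bench is at (250,210). Zooming in next.

```bash
cat > h.py <<'E'
import numpy as np, cv2
from workcell import status, vision, robot
from scipy.spatial.transform import Rotation as R
def cam(n,save=None):
    c=vision.read_camera(n)
    if save: cv2.imwrite(f"pics/{save}.png",c["image"][:,:,::-1])
    return c
def ray(c,p):
    T=c["camera_from_world"];K=c["mtx"]
    d=np.array([(p[0]-K[0,2])/K[0,0],-(p[1]-K[1,2])/K[1,1],-1.0])
    Rm=T[:3,:3]; return -Rm.T@T[:3,3], Rm.T@d
def onz(c,p,z):
    o,d=ray(c,p); return o+d*(z-o[2])/d[2]
def proj(c,X):
    T=c["camera_from_world"];K=c["mtx"]; q=T[:3,:3]@np.array(X)+T[:3,3]; q=q/-q[2]
    return np.array([K[0,0]*q[0]+K[0,2],-K[1,1]*q[1]+K[1,2]])
def tri(c1,p1,c2,p2):
    o1,d1=ray(c1,p1);o2,d2=ray(c2,p2)
    s=np.linalg.lstsq(np.c_[d1,-d2],o2-o1,rcond=None)[0]
    a=o1+d1*s[0];b=o2+d2*s[1]; return (a+b)/2,np.linalg.norm(a-b)
def crop(c,x0,y0,w,h,f,name):
    im=c["image"][y0:y0+h,x0:x0+w,::-1]
    cv2.imwrite(f"pics/{name}.png",cv2.resize(im,None,fx=f,fy=f,interpolation=cv2.INTER_CUBIC))
def tool():
    s=status.read_state(); return s["eef_pos"],R.from_quat(s["orientation"]),s
def rel(p,yaw=None):
    "shift in tool axes to world TCP p; yaw=wanted world angle of tool y (mod pi); also residual tilt"
    e,r,s=tool(); out=r.inv().apply(np.array(p)-e)
    M=r.as_matrix()
    print("offset",out.round(4))
    if yaw is not None:
        ey=np.array([np.cos(yaw),np.sin(yaw),0]); 
        if ey@M[:,1]<0: ey=-ey
        ez=np.array([0,0,-1.]); ex=np.cross(ey,ez)
        t=R.from_matrix(M.T@np.c_[ex,ey,ez]).as_rotvec()
        print("twist",t.round(4), "alt z",round(t[2]-np.sign(t[2])*np.pi,4),"q7",s["qpos"][6].round(3))
E
python3 - <<'E'
from h import *
t=cam("top");s=cam("side")
np.set_printoptions(suppress=True,precision=4)
crop(t,140,140,270,130,2.9,"t1");crop(s,190,120,160,140,5,"s1");crop(s,160,250,250,140,3.2,"s2")
e,r,st=tool(); w=cam("wrist"); T=w["camera_from_world"]
o=-T[:3,:3].T@T[:3,3]; print(r.inv().apply(o-e), r.as_matrix().T@T[:3,:3].T, e)
E
```

```text
[ 0.0703 -0.0005 -0.1625] [[-0.0005  0.9667  0.2557]
 [ 1.      0.0004  0.0002]
 [ 0.0001  0.2557 -0.9667]] [0.1969 0.6192 0.222 ]
```

View pics/t1.png

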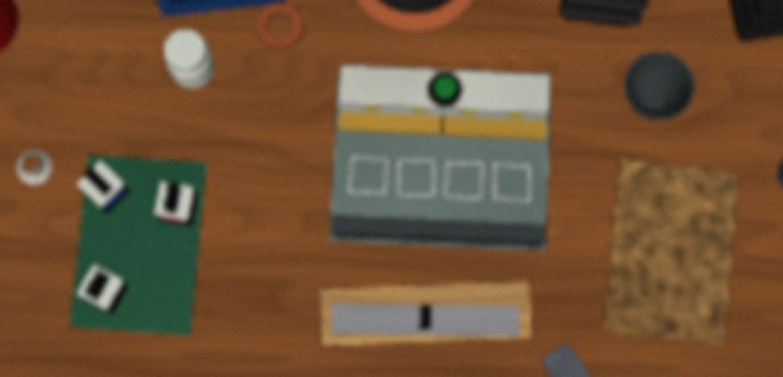

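View pics/s1.png

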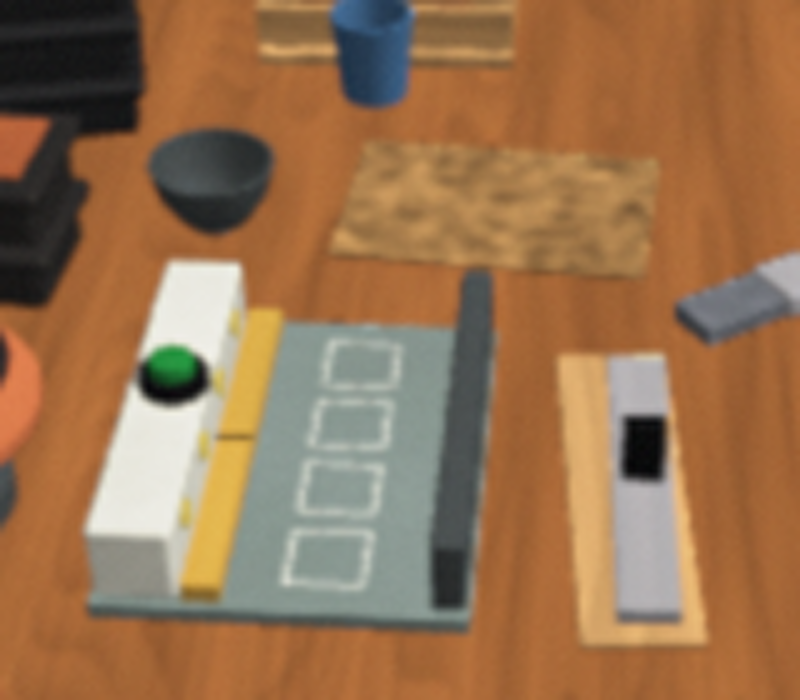

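View pics/s2.png

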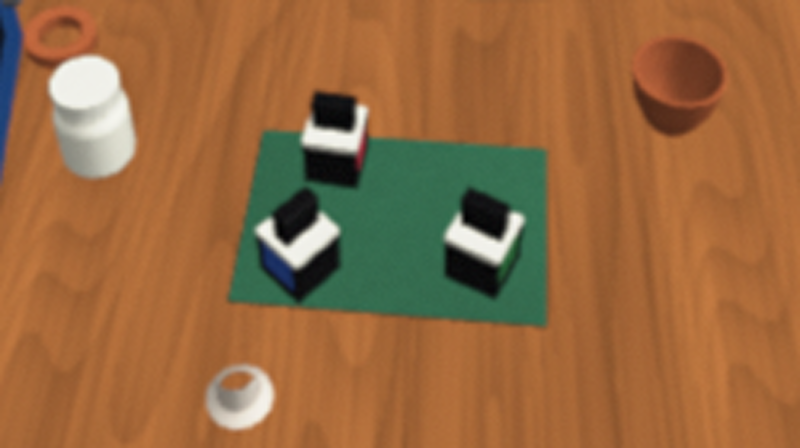

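```bash
python3 - <<'E'
from h import *
np.set_printoptions(suppress=True,precision=4)
t=cam("top");s=cam("side")
P=lambda u,v:(140+u/2.9,140+v/2.9); S=lambda u,v:(190+u/5,120+v/5); S2=lambda u,v:(160+u/3.2,250+v/3.2)
for n,a,b in [("mark",P(442,120),S(234,437)),("button",P(445,86),S(172,358)),("grip",P(425,308),S(645,420)),
 ("step_end_left(+y)",P(339,130),S(204,597)),("step_end right(-y)",P(547,137),S(281,311)),
 ("rest c1",P(322,343),S(706,642)),("rest c2",P(531,337),S(668,354)),("rest c3",P(321,290),S(583,643)),
 ("mat1",P(622,160),S(368,143)),("mat2",P(736,171),S(0,0)),
 ("rose",P(172,192),S2(334,102)),("blue",P(101,183),S2(298,203)),("green",P(97,285),S2(486,202)),
 ("brd",P(90,156),S2(230,302)),("brd2",P(205,163),S2(265,131)),("brd3",P(190,333),S2(547,148)),("brd4",P(71,326),S2(546,325))]:
    print(n,*tri(t,a,s,b))
for p in [(622,160),(736,171),(722,342),(605,332)]: print("mat",onz(t,P(*p),.004))
for p in [(360,143),(658,160),(640,275),(332,255)]: print("matS",onz(s,S(*p),.004))
E
```

```text
mark [ 0.6728 -0.0403  0.0253] 0.007242168679721167
button [ 0.7028 -0.0417  0.0827] 0.002285279652004367
grip [ 0.4288 -0.0234  0.0607] 0.00905745146674969
step_end_left(+y) [0.6663 0.0885 0.0145] 0.00677184211149981
step_end right(-y) [ 0.6578 -0.1726  0.0222] 0.0027700882997049696
rest c1 [0.3926 0.1008 0.005 ] 0.0036893849648916505
rest c2 [ 0.4064 -0.1561  0.0072] 0.0042186608996738805
rest c3 [0.4593 0.1043 0.0046] 0.002072043166032711
mat1 [ 0.608  -0.2547  0.1014] 0.00913033029776542
mat2 [ 0.7312 -0.3657  0.1296] 0.26736210130855637
rose [0.5607 0.2848 0.0747] 0.006600140405827064
blue [0.5742 0.3714 0.0711] 0.0013715362536546886
green [0.4482 0.3674 0.0748] 4.7395666496987906e-05
brd [ 0.6235  0.4022 -0.0019] 0.0013031476723204195
brd2 [0.6171 0.2562 0.0027] 0.002058272727257158
brd3 [0.4004 0.2637 0.0042] 0.004218141257341406
brd4 [0.4062 0.411  0.0007] 0.002644904587006807
mat [ 0.6367 -0.2695  0.004 ]
mat [ 0.6266 -0.4136  0.004 ]
mat [ 0.4091 -0.3928  0.004 ]
mat [ 0.4176 -0.2482  0.004 ]
matS [ 0.626  -0.4097  0.004 ]
matS [ 0.4048 -0.3941  0.004 ]
matS [ 0.4206 -0.2473  0.004 ]
matS [ 0.6327 -0.2631  0.004 ]
```

Both views show three cells (rose, blue and green; no amber), and the coarse positions are consistent. Next I'll bring the wrist camera over the bench and rest.

```bash
python3 - <<'E'
from h import *
rel([0.42,0.42,0.40]); rel([0.55,-0.03,0.40],1.538)
E
```

```text
offset [-0.273  -0.1225 -0.1775]
offset [-0.5332 -0.5119 -0.1775]
twist [-2.00e-04  0.00e+00 -2.75e-01] alt z 2.8666 q7 -0.057
```

```bash
python3 -m jog '{"offset":[[-0.03,-0.01,-0.03],[-0.06,-0.02,-0.06],[-0.09,-0.035,-0.09],[-0.12,-0.055,-0.11],[-0.15,-0.075,-0.13],[-0.18,-0.095,-0.15],[-0.205,-0.12,-0.17],[-0.23,-0.15,-0.178],[-0.255,-0.18,-0.178],[-0.28,-0.21,-0.178]],"twist":[[0,0,-0.02],[0,0,-0.04],[0,0,-0.06],[0,0,-0.08],[0,0,-0.1],[0,0,-0.12],[0,0,-0.14],[0,0,-0.16],[0,0,-0.18],[0,0,-0.2]],"gripper":[1,1,1,1,1,1,1,1,1,1]}'
python3 - <<'E'
from h import *
cam("wrist","w1")
rel([0.55,-0.03,0.40],1.538)
E
```

```text
clock: 1.23
eef_pos: [0.4012, 0.3324, 0.4019]
orientation: [0.054, 0.999, 0.001, 0.001]
contact_force: [1.0, -0.2, 0.8]
gripper_width: 0.0867
offset [-0.1849 -0.3337  0.0042]
twist [-0.0025  0.0048 -0.0863] alt z 3.0553 q7 0.727
```

```bash
python3 -m jog '{"offset":[[-0.02,-0.035,0],[-0.04,-0.07,0],[-0.06,-0.105,0],[-0.08,-0.14,0],[-0.1,-0.175,0],[-0.12,-0.21,0],[-0.14,-0.245,0],[-0.16,-0.28,0],[-0.185,-0.31,0.004],[-0.185,-0.334,0.004]],"twist":[[0,0,-0.01],[0,0,-0.02],[0,0,-0.03],[0,0,-0.04],[0,0,-0.05],[0,0,-0.06],[0,0,-0.07],[0,0,-0.08],[0,0.005,-0.086],[0,0.005,-0.086]],"gripper":[1,1,1,1,1,1,1,1,1,1]}'
python3 - <<'E'
from h import *
cam("wrist","w2"); print(tool()[2]["qpos"])
E
```

```text
clock: 2.12
eef_pos: [0.5503, -0.0208, 0.3949]
orientation: [0.013, 1.0, -0.001, -0.003]
contact_force: [-1.2, -0.0, -0.7]
gripper_width: 0.0869
[-0.48694465  0.08026216  0.52668249  1.40706625 -0.0356201   1.67102641
  1.57307627]
```

View pics/w2.png

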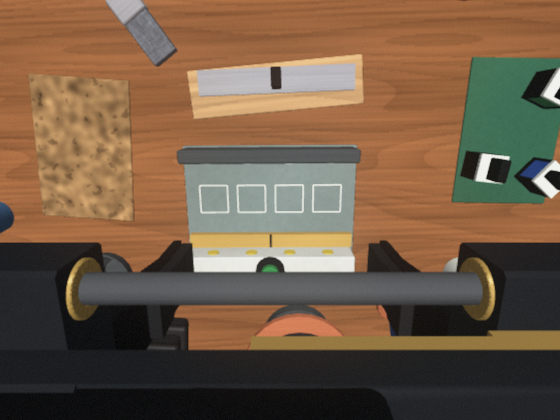

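View pics/w1.png

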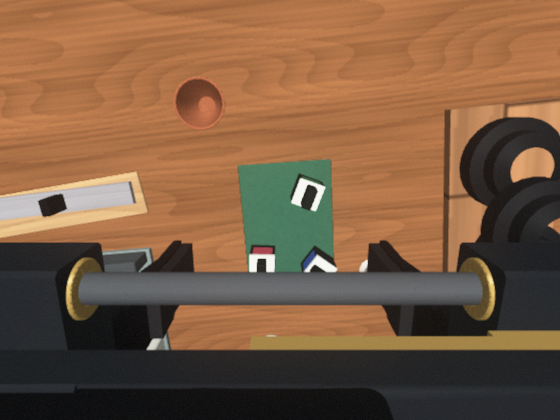

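The wrist view shows the whole bench: station outlines along row 198, the brass step at row 240 with its mark at (271,240), the straightedge grip at (276,77), and the mat at left. I'll measure these by colour.

```bash
cat > m.py <<'E'
from h import *
np.set_printoptions(suppress=True,precision=4)
def masks(c):
    hsv=cv2.cvtColor(c["image"],cv2.COLOR_RGB2HSV); return hsv,hsv[...,0].astype(int),hsv[...,1].astype(int),hsv[...,2].astype(int)
def comps(m,amin):
    n,l,st,ce=cv2.connectedComponentsWithStats(m.astype(np.uint8)); return [(l==i,st[i],ce[i]) for i in range(1,n) if st[i,4]>=amin]
E
python3 - <<'E'
from m import *
c=cam("wrist","w3"); hsv,H,S,V=masks(c)
for p in [(240,85),(276,77),(220,195),(199,198),(220,240),(271,240),(360,100),(90,100)]: print(p,hsv[p[1],p[0]])
crop(c,170,40,210,240,2.5,"w3c"); print(tool()[:1])
E
```

```text
(240, 85) [150   3 188]
(276, 77) [13 64 56]
(220, 195) [ 79  18 153]
(199, 198) [ 74  19 149]
(220, 240) [ 20 138 215]
(271, 240) [ 20 135 219]
(360, 100) [ 16 113 212]
(90, 100) [ 15 124 160]
(array([ 0.5481, -0.0236,  0.3964]),)
```

View pics/w3c.png

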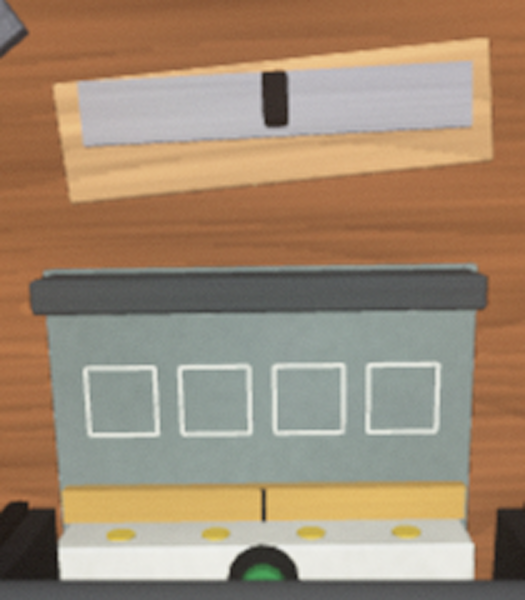

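```bash
python3 - <<'E'
from m import *
c=cam("wrist"); hsv,H,S,V=masks(c)
# station outlines
roi=np.zeros(V.shape,bool); roi[175:222,190:352]=1
m=roi&(V>175)
st=[]
for mm,s,ce in comps(m,60):
    ys,xs=np.nonzero(mm); r=cv2.minAreaRect(np.c_[xs,ys].astype(np.float32)); pts=cv2.boxPoints(r)
    cc=onz(c,r[0],.012); st.append(cc); w=[onz(c,p,.012) for p in pts]
    print("stn",r,cc, [np.linalg.norm(w[i]-w[i-1]).round(4) for i in range(4)])
st=np.array(sorted(st,key=lambda a:a[1])); d=st[-1]-st[0]; print("bench yaw of y axis",np.arctan2(d[1],d[0]),np.diff(st,axis=0))
# step
m=(H>15)&(H<28)&(S>100)&(V>150); m[:230]=0; m[262:]=0; m[:,:185]=0;m[:,360:]=0
ys,xs=[],[]
for x in range(200,350,2):
    col=np.nonzero(m[225:250,x])[0]
    if len(col): xs.append(x); ys.append(225+col[0])
a=np.polyfit(xs,ys,1); print("edge resid",np.std(np.polyval(a,xs)-ys))
for x in (200,271,350): print("step top edge",onz(c,(x,np.polyval(a,x)-.5),.024))
# straightedge
m=(S<25)&(V>150); m[:50]=0; m[110:]=0; m[:,:190]=0; m[:,365:]=0
k=comps(m,100); 
pts=np.vstack([np.c_[np.nonzero(q[0])[1],np.nonzero(q[0])[0]] for q in k]).astype(np.float32)
r=cv2.minAreaRect(pts); b=cv2.boxPoints(r)
for z in (.016,):
    w=np.array([onz(c,p,z) for p in b]); print("se",b.tolist(),w,w.mean(0),[np.linalg.norm(w[i]-w[i-1]).round(4) for i in range(4)])
m=(V<80); m[:60]=0;m[100:]=0;m[:,260:295]&=True;m[:,:255]=0;m[:,295:]=0
ys,xs=np.nonzero(m); g=cv2.minAreaRect(np.c_[xs,ys].astype(np.float32)); print("grip",g,onz(c,g[0],.058),onz(c,g[0],.016))
# rest
m=(H>8)&(H<25)&(S<150)&(V>190); m[:50]=0;m[125:]=0;m[:,:180]=0;m[:,370:]=0
k=comps(m,150); pts=np.vstack([np.c_[np.nonzero(q[0])[1],np.nonzero(q[0])[0]] for q in k]).astype(np.float32)
r=cv2.minAreaRect(pts); b=cv2.boxPoints(r); w=np.array([onz(c,p,.006) for p in b]); print("rest",b.tolist(),w,w.mean(0),[np.linalg.norm(w[i]-w[i-1]).round(4) for i in range(4)])
print("mark",onz(c,(271,240),.024))
E
```

```text
stn ((253.0, 199.5), (29.0, 30.0), 90.0) [ 0.603  -0.0701  0.012 ] [np.float64(0.0478), np.float64(0.0477), np.float64(0.0478), np.float64(0.0487)]
stn ((290.5, 199.0), (28.0, 29.0), 90.0) [ 0.6041 -0.0099  0.012 ] [np.float64(0.0461), np.float64(0.046), np.float64(0.0461), np.float64(0.047)]
stn ((328.0, 198.5), (29.0, 30.0), 90.0) [0.6052 0.0502 0.012 ] [np.float64(0.0477), np.float64(0.0476), np.float64(0.0477), np.float64(0.0486)]
stn ((216.0, 200.0), (28.0, 30.0), 90.0) [ 0.602  -0.1295  0.012 ] [np.float64(0.0462), np.float64(0.0477), np.float64(0.0462), np.float64(0.0487)]
bench yaw of y axis 1.5530520582329 [[0.001  0.0595 0.    ]
 [0.0011 0.0602 0.    ]
 [0.0011 0.0601 0.    ]]
edge resid 0.2503323537618975
step top edge [ 0.6542 -0.1573  0.024 ]
step top edge [ 0.6566 -0.0429  0.024 ]
step top edge [0.6592 0.0841 0.024 ]
se [[198.77655029296875, 72.4863052368164], [354.98779296875, 64.75308990478516], [356.241943359375, 90.08704376220703], [200.03070068359375, 97.82025909423828]] [[ 0.4099 -0.139   0.016 ]
 [ 0.4067  0.0883  0.016 ]
 [ 0.4417  0.0909  0.016 ]
 [ 0.4451 -0.1403  0.016 ]] [ 0.4259 -0.025   0.016 ] [np.float64(0.0353), np.float64(0.2273), np.float64(0.0351), np.float64(0.2313)]
grip ((276.5, 79.5), (21.0, 9.0), 90.0) [ 0.4275 -0.0257  0.058 ] [ 0.4232 -0.0261  0.016 ]
rest [[187.77532958984375, 72.86576080322266], [362.00274658203125, 54.526023864746094], [367.1041259765625, 102.9890365600586], [192.876708984375, 121.32877349853516]] [[ 0.4086 -0.1576  0.006 ]
 [ 0.3917  0.1003  0.006 ]
 [ 0.4601  0.1098  0.006 ]
 [ 0.4785 -0.1566  0.006 ]] [ 0.4347 -0.026   0.006 ] [np.float64(0.0699), np.float64(0.2584), np.float64(0.069), np.float64(0.267)]
mark [ 0.6684 -0.0434  0.024 ]
```

The measurements agree: station pitch is 60 mm, bar is 231 x 35 mm, and the step face is at x≈0.657–0.660. Next, move above the straightedge grip.

```bash
python3 - <<'E'
from h import *
rel([0.4265,-0.0255,0.15],1.585)
E
```

```text
offset [ 0.1202 -0.0086  0.2472]
twist [-0.0002 -0.005  -0.0415] alt z 3.1001 q7 1.568
```

```bash
python3 -m jog '{"offset":[[0.015,-0.001,0.03],[0.03,-0.002,0.06],[0.045,-0.003,0.09],[0.06,-0.004,0.12],[0.075,-0.005,0.15],[0.09,-0.006,0.18],[0.105,-0.007,0.21],[0.12,-0.009,0.24],[0.12,-0.009,0.247],[0.12,-0.009,0.247]],"twist":[[0,0,-0.005],[0,0,-0.01],[0,0,-0.015],[0,0,-0.02],[0,-0.002,-0.025],[0,-0.005,-0.03],[0,-0.005,-0.035],[0,-0.005,-0.041],[0,-0.005,-0.041],[0,-0.005,-0.041]],"gripper":[1,1,1,1,1,1,1,1,1,1]}'
python3 - <<'E'
from h import *
cam("wrist","w4");cam("side","s4"); print(tool()[2]["qpos"]);rel([0.4265,-0.0255,0.024],1.585)
E
```

```text
clock: 3.1
eef_pos: [0.4253, -0.0225, 0.1489]
orientation: [-0.011, 1.0, 0.0, -0.001]
contact_force: [1.1, 0.2, 0.5]
gripper_width: 0.0868
[-0.51249823 -0.13632612  0.47286583  2.07576087  0.06633058  1.18468127
  1.52285118]
offset [ 0.0028 -0.0026  0.128 ]
twist [0.0006 0.0034 0.0061] alt z -3.1355 q7 1.523
```

View pics/w4.png

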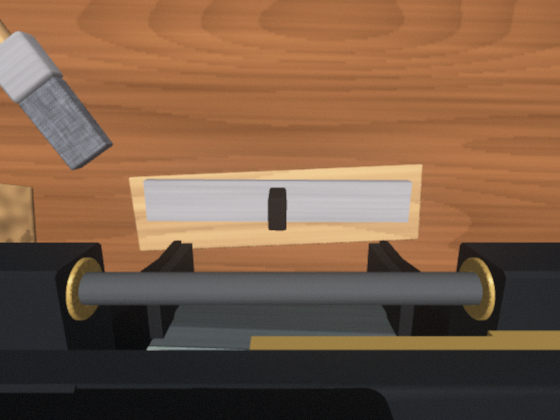

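```bash
python3 - <<'E'
from m import *
c=cam("wrist"); hsv,H,S,V=masks(c)
m=(V<70); m[:185]=0;m[235:]=0;m[:,:260]=0;m[:,300:]=0
for mm,s,ce in comps(m,50): print(s,onz(c,(ce[0],s[1]+s[3]/2),.058),onz(c,(ce[0],s[1]),.058),onz(c,(ce[0],s[1]+s[3]),.058))
m=(S<30)&(V>140); m[:175]=0;m[228:]=0;m[:,:140]=0;m[:,420:]=0
pts=np.vstack([np.c_[np.nonzero(q[0])[1],np.nonzero(q[0])[0]] for q in comps(m,100)]).astype(np.float32)
b=cv2.boxPoints(cv2.minAreaRect(pts)); w=np.array([onz(c,p,.016) for p in b]); print(w,w.mean(0))
rel([0.4265,-0.0255,0.024],1.585)
E
```

```text
[269 185  18  39 655] [ 0.4232 -0.0253  0.058 ] [ 0.4082 -0.0256  0.058 ] [ 0.4386 -0.0251  0.058 ]
[[ 0.4099 -0.1397  0.016 ]
 [ 0.4054  0.0882  0.016 ]
 [ 0.4412  0.0924  0.016 ]
 [ 0.4458 -0.1426  0.016 ]] [ 0.4256 -0.0254  0.016 ]
offset [ 0.0035 -0.0024  0.1284]
twist [0.0005 0.0044 0.0058] alt z -3.1358 q7 1.523
```

```bash
python3 -m jog '{"offset":[[0.004,-0.0025,0.03],[0.004,-0.0025,0.06],[0.004,-0.0025,0.09],[0.004,-0.0025,0.11],[0.004,-0.0025,0.127],[0.004,-0.0025,0.127],[0.004,-0.0025,0.127],[0.004,-0.0025,0.127]],"twist":[[0,0.004,0.006],[0,0.004,0.006],[0,0.004,0.006],[0,0.004,0.006],[0,0.004,0.006],[0,0.004,0.006],[0,0.004,0.006],[0,0.004,0.006]],"gripper":[1,1,1,1,1,1,1,1]}'
python3 -m jog '{"offset":[[0,0,0],[0,0,0],[0,0,0],[0,0,0],[0,0,0],[0,0,0],[0,0,0],[0,0,0],[0,0,0],[0,0,0]],"twist":[[0,0,0],[0,0,0],[0,0,0],[0,0,0],[0,0,0],[0,0,0],[0,0,0],[0,0,0],[0,0,0],[0,0,0]],"gripper":[-1,-1,-1,-1,-1,-1,-1,-1,-1,-1]}' 30
python3 - <<'E'
from h import *
cam("side","s5");rel([0.4258,-0.0255,0.12],1.585)
E
```

```text
clock: 3.92
eef_pos: [0.4252, -0.0262, 0.025]
orientation: [-0.007, 1.0, 0.0, -0.0]
contact_force: [0.4, 0.4, 0.4]
gripper_width: 0.0868
clock: 4.75
eef_pos: [0.4228, -0.0263, 0.0231]
orientation: [-0.007, 1.0, 0.0, -0.002]
contact_force: [0.3, -0.8, -0.1]
gripper_width: 0.0283
offset [-0.0026  0.0008 -0.0969]
twist [ 0.0003 -0.004  -0.001 ] alt z 3.1406 q7 1.616
```

View pics/s5.png

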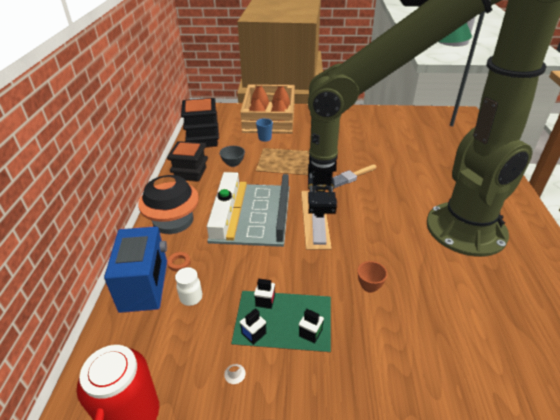

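Still closing (28 mm after 0.8 s), so give it more time.

```bash
python3 -m jog '{"offset":[[0,0,0],[0,0,0],[0,0,0],[0,0,0],[0,0,0],[0,0,0]],"twist":[[0,0,0],[0,0,0],[0,0,0],[0,0,0],[0,0,0],[0,0,0]],"gripper":[-1,-1,-1,-1,-1,-1]}' 35
python3 - <<'E'
from h import *
rel([0.4258,-0.0255,0.15],1.585);rel([0.625,-0.041,0.12],1.551);rel([0.625,-0.041,0.06],1.551)
E
```

```text
clock: 5.3
eef_pos: [0.4228, -0.026, 0.0231]
orientation: [-0.007, 1.0, 0.0, -0.002]
contact_force: [0.1, 1.9, -0.8]
gripper_width: 0.014
offset [-0.0025  0.0005 -0.1269]
twist [ 0.0007 -0.004  -0.0008] alt z 3.1408 q7 1.616
offset [-0.2016 -0.0176 -0.0977]
twist [ 0.0006 -0.004   0.0332] alt z -3.1084 q7 1.616
offset [-0.2018 -0.0177 -0.0377]
twist [ 0.0006 -0.004   0.0332] alt z -3.1084 q7 1.616
```

```bash
python3 -m jog '{"offset":[[0,0,-0.03],[0,0,-0.06],[0,0,-0.09],[0,0,-0.11],[-0.03,-0.003,-0.11],[-0.06,-0.006,-0.11],[-0.09,-0.009,-0.11],[-0.12,-0.012,-0.11],[-0.15,-0.015,-0.11],[-0.17,-0.016,-0.11]],"twist":[[0,-0.002,0],[0,-0.004,0],[0,-0.004,0],[0,-0.004,0],[0,-0.004,0.006],[0,-0.004,0.012],[0,-0.004,0.018],[0,-0.004,0.024],[0,-0.004,0.03],[0,-0.004,0.033]],"gripper":[-1,-1,-1,-1,-1,-1,-1,-1,-1,-1]}'
python3 -m jog '{"offset":[[-0.015,-0.001,0],[-0.03,-0.002,0],[-0.03,-0.002,0.02],[-0.03,-0.002,0.04],[-0.03,-0.002,0.04],[-0.03,-0.002,0.04]],"twist":[[0,0,0],[0,0,0],[0,0,0],[0,0,0],[0,0,0],[0,0,0]],"gripper":[-1,-1,-1,-1,-1,-1]}'
python3 - <<'E'
from m import *
c=cam("wrist","w6"); cam("side","s6");print(tool()[2]["qpos"],tool()[2]["gripper_width"]);rel([0.622,-0.041,0.032],1.551)
E
```

```text
clock: 6.13
eef_pos: [0.5952, -0.0408, 0.1311]
orientation: [0.01, 1.0, -0.001, -0.0]
contact_force: [0.8, -0.4, -4.3]
gripper_width: 0.0135
clock: 6.63
eef_pos: [0.6213, -0.0428, 0.0903]
orientation: [0.01, 1.0, -0.0, -0.003]
contact_force: [0.5, -0.9, -3.5]
gripper_width: 0.0139
[-0.4081  0.3928  0.5394  1.6862 -0.2199  1.1228  1.7444] 0.013786746106513719
offset [0.0017 0.0019 0.0611]
twist [-0.      0.0005 -0.0001] alt z 3.1415 q7 1.744
```

View pics/w6.png

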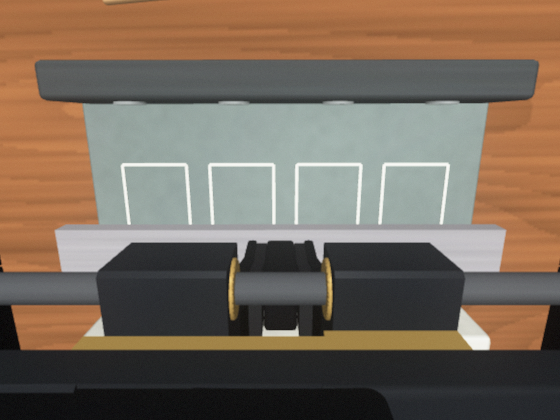

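View pics/s6.png

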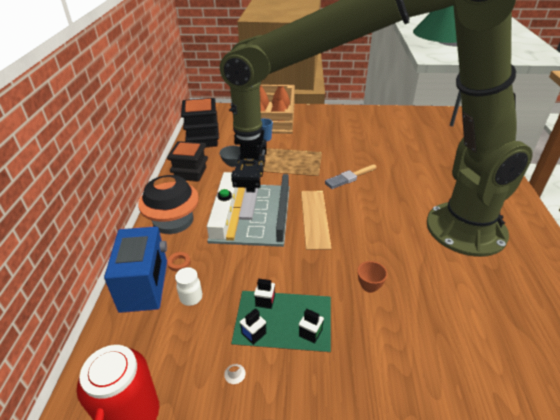

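The bar is held above the bed: its rear edge is at row 226 and the stations are visible at rows 165–225. I'll check the alignment before lowering.

```bash
python3 - <<'E'
from m import *
c=cam("wrist"); hsv,H,S,V=masks(c)
e=tool()[0]; zb=e[2]-0.0231+0.016
g=c["image"].astype(float).mean(2)
# bar rear top edge: gradient rows 215-240
xs=[];ys=[]
for x in list(range(200,235,3))+list(range(330,370,3))+list(range(90,120,3))+list(range(452,470,3)):
    d=np.abs(np.diff(g[217:236,x])); xs.append(x); ys.append(217+d.argmax()+.5)
a=np.polyfit(xs,ys,1);print(a,np.std(np.polyval(a,xs)-ys), ys[:5])
P=[onz(c,(x,np.polyval(a,x)),zb) for x in (60,503)]; d=P[1]-P[0]; print("bar rear",P,np.linalg.norm(d),np.arctan2(d[1],d[0]))
# station back line rows
xs=[];ys=[]
for x in list(range(128,185,4))+list(range(215,270,4))+list(range(300,356,4))+list(range(388,444,4)):
    k=g[158:172,x]; w=np.clip(k-k.min()-20,0,None); xs.append(x); ys.append(158+(w*np.arange(14)).sum()/w.sum())
a=np.polyfit(xs,ys,1);print(a,np.std(np.polyval(a,xs)-ys)); P=[onz(c,(x,np.polyval(a,x)),.012) for x in (122,285,448)]; d=P[2]-P[0]; print("line",P,np.arctan2(d[1],d[0]))
for x0 in (125,188,211,273,297,361,384,446):
    k=g[175,x0-5:x0+6]; print(onz(c,(x0-5+k.argmax(),175),.012)[1].round(4),end=" ")
rel([0.622,-0.041,0.032],1.551)
E
```

```text
[ -0.0048 227.1836] 4.071024206268688 [np.float64(229.5), np.float64(229.5), np.float64(229.5), np.float64(229.5), np.float64(221.5)]
bar rear [array([ 0.605 , -0.1544,  0.0866]), array([0.6085, 0.0698, 0.0866])] 0.22418853340786568 1.5553378923441543
[ -0.0009 159.8862] 0.04259876667063173
line [array([ 0.5801, -0.1522,  0.012 ]), array([ 0.5823, -0.039 ,  0.012 ]), array([0.5845, 0.0741, 0.012 ])] 1.5513024645847828
-0.1515 -0.108 -0.0919 -0.0476 -0.0315 0.0127 0.0289 0.0731 offset [0.0022 0.0018 0.0617]
twist [ 0.0002  0.0018 -0.0001] alt z 3.1415 q7 1.744
```

```bash
python3 -m jog '{"offset":[[0,0.001,0.02],[0,0.001,0.04],[0,0.001,0.055],[0,0.001,0.06],[0,0.001,0.063],[0,0.001,0.063],[0,0.001,0.063],[0,0.001,0.063]],"twist":[[0,0.002,0],[0,0.002,0],[0,0.002,0],[0,0.002,0],[0,0.002,0],[0,0.002,0],[0,0.002,0],[0,0.002,0]],"gripper":[-1,-1,-1,-1,-1,-1,-1,-1]}'
python3 - <<'E'
from h import *
print(tool()[2]["contact_force"]);rel([0.635,-0.041,0.030],1.551)
E
```

```text
clock: 7.45
eef_pos: [0.6246, -0.0418, 0.031]
orientation: [0.01, 1.0, 0.0, 0.0]
contact_force: [0.1, 0.6, -3.8]
gripper_width: 0.0135
[ 0.0704717   0.57378285 -3.81720277]
offset [-0.0104  0.001   0.001 ]
twist [ 0.0005  0.0006 -0.0001] alt z 3.1415 q7 1.774
```

```bash
python3 -m jog '{"offset":[[0,0,0.0015],[-0.002,0,0.0015],[-0.004,0,0.0015],[-0.006,0,0.0015],[-0.008,0,0.0015],[-0.008,0,0.0015]],"twist":[[0,0,0],[0,0,0],[0,0,0],[0,0,0],[0,0,0],[0,0,0]],"gripper":[-1,-1,-1,-1,-1,-1]}'
python3 -m jog '{"offset":[[-0.002,0,0],[-0.003,0,0],[-0.004,0,0],[-0.004,0,0]],"twist":[[0,0,0],[0,0,0],[0,0,0],[0,0,0]],"gripper":[-1,-1,-1,-1]}'
```

```text
clock: 7.95
eef_pos: [0.631, -0.042, 0.0292]
orientation: [0.01, 1.0, 0.0, -0.002]
contact_force: [-5.3, 0.5, 3.5]
gripper_width: 0.0141
clock: 8.28
eef_pos: [0.6346, -0.0421, 0.0292]
orientation: [0.01, 1.0, 0.0, -0.002]
contact_force: [-6.2, -1.0, 5.2]
gripper_width: 0.0138
```

```bash
python3 -m jog '{"offset":[[-0.001,0,-0.001],[-0.002,0,-0.001],[-0.003,0,-0.001],[-0.003,0,-0.001]],"twist":[[0,0,0],[0,0,0],[0,0,0],[0,0,0]],"gripper":[-1,-1,-1,-1]}'
python3 -m jog '{"offset":[[-0.001,0,0],[-0.002,0,0],[-0.003,0,0],[-0.003,0,0]],"twist":[[0,0,0],[0,0,0],[0,0,0],[0,0,0]],"gripper":[-1,-1,-1,-1]}'
```

```text
clock: 8.62
eef_pos: [0.6384, -0.0419, 0.0293]
orientation: [0.01, 1.0, 0.0, -0.001]
contact_force: [-3.2, 0.3, 1.6]
gripper_width: 0.0136
clock: 8.95
eef_pos: [0.6391, -0.0419, 0.0293]
orientation: [0.01, 1.0, 0.001, -0.004]
contact_force: [-9.1, 0.4, 7.2]
gripper_width: 0.0139
```

```bash
python3 -m jog '{"offset":[[-0.001,0,0],[-0.002,0,-0.001],[-0.003,0,-0.002],[-0.003,0,-0.002]],"twist":[[0,0,0],[0,0,0],[0,0,0],[0,0,0]],"gripper":[-1,-1,-1,-1]}'
python3 - <<'E'
from h import *
cam("side","s7");cam("wrist","w7")
E
```

```text
clock: 9.28
eef_pos: [0.6393, -0.0419, 0.0295]
orientation: [0.01, 1.0, 0.001, -0.007]
contact_force: [-13.9, 0.8, 4.3]
gripper_width: 0.0136
```

View pics/w7.png

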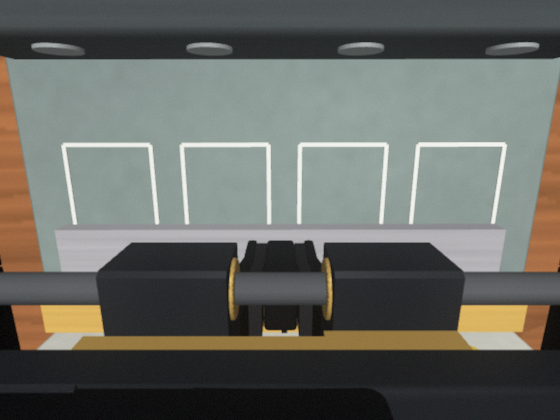

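```bash
python3 -m jog '{"offset":[[0.002,0,0],[0.004,0,0],[0.004,0,0],[0.004,0,0],[0.004,0,0],[0.004,0,0],[0.004,0,0],[0.004,0,0]],"twist":[[0,0,0],[0,0,0],[0,0,0],[0,0,0],[0,0,0],[0,0,0],[0,0,0],[0,0,0]],"gripper":[-1,-1,0,0,0,0,0,0]}'
python3 -m jog '{"offset":[[0,0,-0.02],[0,0,-0.05],[0,0,-0.08],[0,0,-0.12],[0,0,-0.16],[0,0,-0.2],[0.02,0,-0.22],[0.04,0,-0.23],[0.05,0,-0.23],[0.05,0,-0.23]],"twist":[[0,0,0],[0,0,0],[0,0,0],[0,0,0],[0,0,0],[0,0,0],[0,0,0],[0,0,0],[0,0,0],[0,0,0]],"gripper":[0,0,0,0,0,0,0,0,0,0]}'
python3 - <<'E'
from m import *
c=cam("wrist","w8"); print(tool()[0])
E
```

```text
clock: 10.05
eef_pos: [0.641, -0.0419, 0.0314]
orientation: [0.01, 1.0, 0.0, -0.0]
contact_force: [-0.1, -0.1, -0.1]
gripper_width: 0.0415
clock: 10.88
eef_pos: [0.5898, -0.0413, 0.2618]
orientation: [0.01, 1.0, 0.001, -0.0]
contact_force: [0.9, -0.7, 0.1]
gripper_width: 0.0438
[ 0.5904 -0.0408  0.2608]
```

View pics/w8.png

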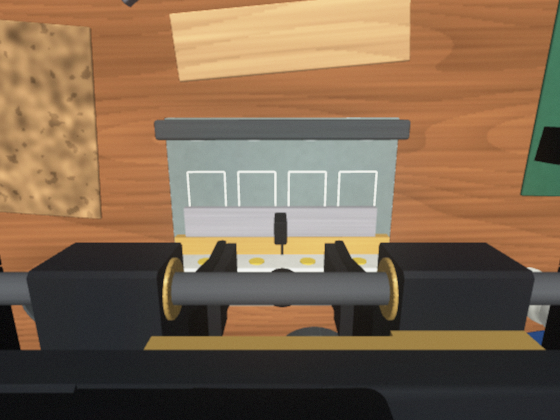

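```bash
python3 - <<'E'
from m import *
c=cam("wrist"); hsv,H,S,V=masks(c); g=c["image"].astype(float).mean(2)
crop(c,150,110,270,150,2.9,"w8c")
def edge(cols,r0,r1,sgn,z,n):
    xs=[];ys=[]
    for x in cols:
        d=sgn*np.diff(g[r0:r1,x]); i=d.argmax(); xs.append(x); ys.append(r0+i+1-.5)
    a=np.polyfit(xs,ys,1); r=np.polyval(a,xs)-ys; k=np.abs(r)<1.5; a=np.polyfit(np.array(xs)[k],np.array(ys)[k],1)
    P=[onz(c,(x,np.polyval(a,x)),z) for x in (190,281,375)]; d=P[2]-P[0]; print(n,a,np.std(r),P[0],P[1],P[2],np.arctan2(d[1],d[0]))
edge([x for x in range(192,372,3) if not 268<x<295 and (g[190,x]<190)],198,216,1,.022,"bar rear")
edge(list(range(192,224,2))+list(range(242,272,2))+list(range(292,322,2))+list(range(342,372,2)),165,178,1,.012,"stn back")
m=(H>15)&(H<28)&(S>100)&(V>130)
xs=[];ys=[]
for x in list(range(190,265,3))+list(range(300,375,3)):
    k=np.nonzero(m[228:248,x])[0]; xs.append(x);ys.append(228+k[0]-.5)
a=np.polyfit(xs,ys,1);P=[onz(c,(x,np.polyval(a,x)),.024) for x in (190,281,375)];print("step face",P)
for p in [(281,213),]: print("grip rear top?",onz(c,p,.064))
E
```

```text
bar rear [  0.  207.5] 1.1631968012405264e-14 [ 0.6217 -0.1482  0.022 ] [ 0.6239 -0.0404  0.022 ] [0.6262 0.071  0.022 ] 1.5503624432255427
stn back [ -0.006  171.4369] 0.28096576555940683 [ 0.5789 -0.147   0.012 ] [ 0.5805 -0.0395  0.012 ] [0.5821 0.0715 0.012 ] 1.5565465792335906
step face [array([ 0.6573, -0.1507,  0.024 ]), array([ 0.6595, -0.0411,  0.024 ]), array([0.6618, 0.0722, 0.024 ])]
grip rear top? [ 0.6191 -0.0405  0.064 ]
```

View pics/w8c.png

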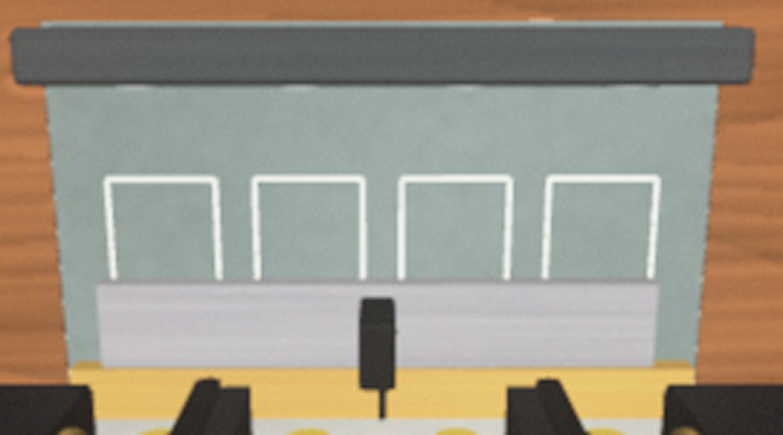

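Flush and centred: the bar's rear edge to the step face measures 35.6 mm and they are parallel. Now look at the cells.

```bash
python3 -m jog '{"offset":[[0,0.03,-0.02],[0.01,0.065,-0.04],[0.02,0.1,-0.05],[0.03,0.135,-0.06],[0.04,0.17,-0.06],[0.045,0.205,-0.06],[0.05,0.24,-0.06],[0.05,0.275,-0.06],[0.05,0.31,-0.06],[0.05,0.345,-0.06]],"twist":[[0,0,0],[0,0,0],[0,0,0],[0,0,0],[0,0,0],[0,0,0],[0,0,0],[0,0,0],[0,0,0],[0,0,0]],"gripper":[0,0,0,0,0,0,0,0,0,0]}'
python3 -m jog '{"offset":[[0,0.01,0],[0,0.01,0],[0,0.01,0]],"twist":[[0,0,0],[0,0,0],[0,0,0]],"gripper":[0,0,0]}'
python3 - <<'E'
from m import *
c=cam("wrist","w9"); print(tool()[0],tool()[2]["qpos"])
E
```

```text
clock: 11.82
eef_pos: [0.5477, 0.3071, 0.3192]
orientation: [0.01, 1.0, -0.0, -0.002]
contact_force: [0.9, 0.4, 0.4]
gripper_width: 0.0437
clock: 12.07
eef_pos: [0.5482, 0.3148, 0.3192]
orientation: [0.009, 1.0, -0.001, -0.002]
contact_force: [0.6, -1.4, -0.4]
gripper_width: 0.0436
[0.5487 0.3133 0.3199] [-0.8367  0.2637  0.3506  1.3489 -0.0891  1.5482  1.0544]
```

View pics/w9.png

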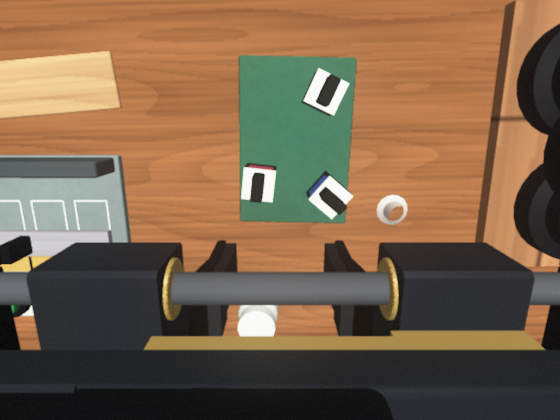

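All three cells are in view: rose (258,184), blue (330,195), green (327,92). I'll measure their positions and yaws.

```bash
cat > cells.py <<'E'
from m import *
def white_cells(c,zt,x0,x1,y0,y1,vmin=170):
    "white tops -> list (centre world at zt, fin yaw)"
    hsv,H,S,V=masks(c); m=(S<45)&(V>vmin); r=np.zeros_like(m); r[y0:y1,x0:x1]=1; m&=r
    m=cv2.morphologyEx(m.astype(np.uint8),cv2.MORPH_CLOSE,np.ones((13,13)))*1
    out=[]
    for mm,s,ce in comps(m,250):
        ys,xs=np.nonzero(mm); W=np.array([onz(c,(x,y),zt)[:2] for x,y in zip(xs,ys)])
        rc=cv2.minAreaRect((W*1000).astype(np.float32)); ctr=np.array(rc[0])/1000
        # fin: dark pixels in hull
        hull=cv2.convexHull(np.c_[xs,ys].astype(np.int32)); hm=np.zeros(V.shape,np.uint8); cv2.fillConvexPoly(hm,hull,1)
        k=(hm>0)&(V<90); fy,fx=np.nonzero(k)
        F=np.array([onz(c,(x,y),zt+.028)[:2] for x,y in zip(fx,fy)]) if len(fx)>20 else None
        ax=None
        if F is not None:
            fr=cv2.minAreaRect((F*1000).astype(np.float32)); u,sv,vt=np.linalg.svd(F-F.mean(0)); ax=np.arctan2(vt[0,1],vt[0,0])
        a=np.deg2rad(rc[2]); 
        if ax is not None:
            while a-ax>np.pi/4: a-=np.pi/2
            while a-ax<-np.pi/4: a+=np.pi/2
        out.append((ctr,a)); print("top centre",ctr.round(4),"size",np.round(rc[1],1),"xaxis yaw",round(a,3),"fin pca",ax,"fin ctr",None if F is None else F.mean(0).round(4),"px",ce.round(1))
    return out
E
python3 - <<'E'
from cells import *
c=cam("wrist"); crop(c,220,40,160,190,3,"w9c")
white_cells(c,.050,230,365,55,235)
E
```

```text
top centre [0.4496 0.3696] size [41.2 41. ] xaxis yaw -0.452 fin pca -0.48540330484167205 fin ctr [0.4501 0.3681] px [326.9  90.7]
top centre [0.5588 0.2858] size [41.3 41.7] xaxis yaw -0.133 fin pca -0.1476967544253926 fin ctr [0.5567 0.2865] px [259.  183.5]
top centre [0.577  0.3768] size [41.7 41. ] xaxis yaw 0.841 fin pca 0.8052618829707093 fin ctr [0.5736 0.3745] px [330.8 195.8]
```

View pics/w9c.png

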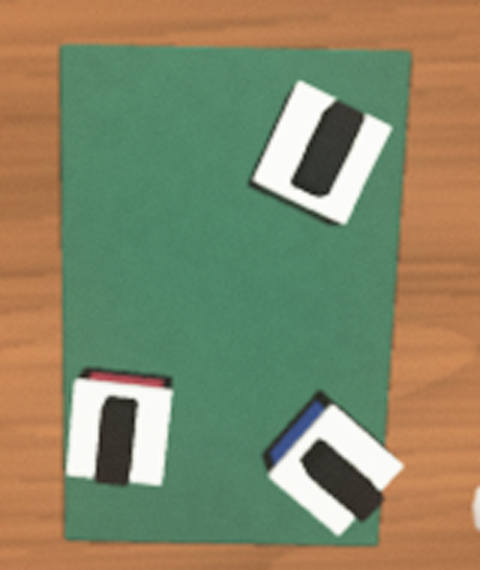

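```bash
python3 - <<'E'
from h import *
rel([0.558,0.2862,0.12],1.438)
E
```

```text
offset [-0.0101 -0.0259  0.2006]
twist [-0.0017 -0.0022  0.1101] alt z -3.0315 q7 1.054
```

```bash
python3 -m jog '{"offset":[[-0.002,-0.006,0.03],[-0.004,-0.012,0.065],[-0.006,-0.018,0.1],[-0.008,-0.022,0.135],[-0.01,-0.026,0.17],[-0.01,-0.026,0.2],[-0.01,-0.026,0.2],[-0.01,-0.026,0.2],[-0.01,-0.026,0.2]],"twist":[[0,0,0.02],[0,0,0.04],[0,0,0.06],[0,0,0.08],[0,-0.002,0.11],[0,-0.002,0.11],[0,-0.002,0.11],[0,-0.002,0.11],[0,-0.002,0.11]],"gripper":[0,0,0,0,0,0,0,0,0]}'
python3 - <<'E'
from h import *
cam("wrist","w10");rel([0.558,0.2862,0.0535],1.438)
E
```

```text
clock: 12.92
eef_pos: [0.5587, 0.2884, 0.1236]
orientation: [0.066, 0.998, 0.001, 0.001]
contact_force: [0.6, 0.3, 0.2]
gripper_width: 0.0439
offset [ 0.0009 -0.0031  0.0708]
twist [0.0032 0.0037 0.0022] alt z -3.1394 q7 1.019
```

View pics/w10.png

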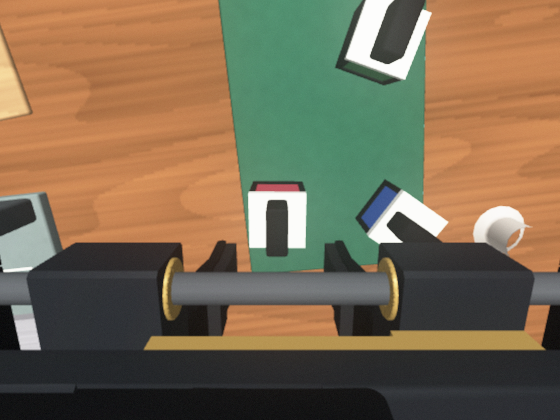

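```bash
python3 - <<'E'
from cells import *
c=cam("wrist"); r=white_cells(c,.050,240,320,170,262)
rel([*r[0][0],0.0535],r[0][1]+np.pi/2)
E
```

```text
top centre [0.5588 0.2858] size [40.8 41.3] xaxis yaw -0.139 fin pca -0.13103200826032804 fin ctr [0.5531 0.2867] px [276.1 216.2]
offset [ 0.     -0.0038  0.0709]
twist [0.0035 0.0039 0.0084] alt z -3.1332 q7 1.019
```

```bash
python3 -m jog '{"offset":[[0,-0.0035,0.03],[0,-0.0035,0.06],[0,-0.0035,0.07],[0,-0.0035,0.07],[0,-0.0035,0.07],[0,-0.0035,0.07],[0,-0.0035,0.07],[0,-0.0035,0.07],[0,-0.0035,0.07],[0,-0.0035,0.07]],"twist":[[0,0.004,0.006],[0,0.004,0.006],[0,0.004,0.006],[0,0.004,0.006],[0,0.004,0.006],[0,0.004,0.006],[0,0.004,0.006],[0,0.004,0.006],[0,0.004,0.006],[0,0.004,0.006]],"gripper":[0,0,0,0,-1,-1,-1,-1,-1,-1]}' 20
python3 - <<'E'
from h import *
t=tool();print(t[0],t[2]["gripper_width"],t[2]["contact_force"])
E
```

```text
clock: 13.85
eef_pos: [0.5571, 0.2857, 0.052]
orientation: [0.068, 0.998, 0.001, -0.001]
contact_force: [1.3, 2.1, 3.3]
gripper_width: 0.0136
[0.55709492 0.28567468 0.05196287] 0.013577819447948497 [1.31626918 2.11646813 3.27106691]
```

```bash
python3 -m jog '{"offset":[[0,0,-0.03],[0,0,-0.07],[0,0,-0.11],[0,0,-0.12],[0,0,-0.12],[0,0,-0.12]],"twist":[[0,0,0],[0,0,0],[0,0,0],[0,0,-0.03],[0,0,-0.07],[0,0,-0.12]],"gripper":[-1,-1,-1,-1,-1,-1]}'
python3 - <<'E'
from h import *
rel([0.5995,-0.130,0.17],1.551);print(tool()[2]["gripper_width"])
E
```

```text
clock: 14.35
eef_pos: [0.5577, 0.2854, 0.1728]
orientation: [0.007, 1.0, 0.001, -0.001]
contact_force: [-0.1, 0.4, -2.2]
gripper_width: 0.0141
offset [-0.0475 -0.4148  0.0018]
twist [ 0.0021 -0.002   0.006 ] alt z -3.1355 q7 1.127
0.014055753865339578
```

```bash
python3 -m jog '{"offset":[[0,-0.04,0],[-0.01,-0.08,0],[-0.02,-0.12,0],[-0.03,-0.16,0],[-0.04,-0.2,0],[-0.045,-0.24,0],[-0.047,-0.28,0],[-0.047,-0.32,0],[-0.047,-0.36,0],[-0.047,-0.4,0]],"twist":[[0,0,0.006],[0,0,0.006],[0,0,0.006],[0,0,0.006],[0,0,0.006],[0,0,0.006],[0,0,0.006],[0,0,0.006],[0,0,0.006],[0,0,0.006]],"gripper":[-1,-1,-1,-1,-1,-1,-1,-1,-1,-1]}'
python3 -m jog '{"offset":[[0,-0.01,0],[0,-0.015,0],[0,-0.015,0],[0,-0.015,0]],"twist":[[0,0,0],[0,0,0],[0,0,0],[0,0,0]],"gripper":[-1,-1,-1,-1]}'
python3 - <<'E'
from m import *
c=cam("wrist","w11"); rel([0.5995,-0.130,0.061],1.551)
E
```

```text
clock: 15.18
eef_pos: [0.5972, -0.1173, 0.1706]
orientation: [0.011, 1.0, 0.0, -0.002]
contact_force: [1.4, 0.2, -2.4]
gripper_width: 0.0139
clock: 15.52
eef_pos: [0.5976, -0.1285, 0.1704]
orientation: [0.01, 1.0, 0.001, -0.002]
contact_force: [-0.1, 0.1, -2.4]
gripper_width: 0.0138
offset [-0.0022 -0.0024  0.1094]
twist [ 0.0022 -0.0045  0.0011] alt z -3.1404 q7 1.852
```

View pics/w11.png

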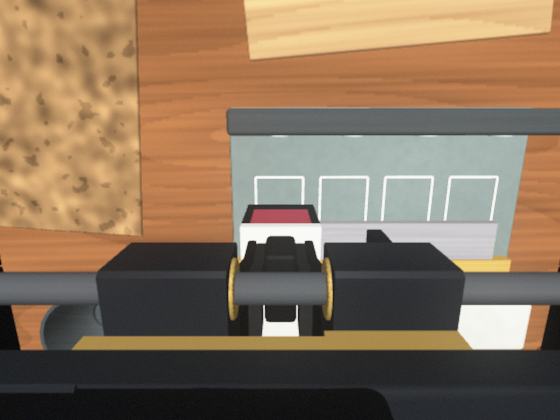

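```bash
cat > held.py <<'E'
from m import *
def held(c,ztop):
    "white top of held cell: its visible rear edge -> centre relative to TCP"
    e,r,s=tool(); hsv,H,S,V=masks(c); m=(S<45)&(V>130); m[:200]=0; m[240:]=0; m[:,:225]=0; m[:,340:]=0
    n=max(comps(m,100),key=lambda q:q[1][4])[0]
    cols=np.nonzero(n.sum(0)>3)[0]; xs=[x for x in cols[4:-4]]; ys=[np.nonzero(n[:,x])[0][0]-.5+.5 for x in xs]
    a=np.polyfit(xs,ys,1); rr=np.polyval(a,xs)-ys; k=abs(rr)<1.2; a=np.polyfit(np.array(xs)[k],np.array(ys)[k],1)
    A=onz(c,(cols[0],np.polyval(a,cols[0])),ztop);B=onz(c,(cols[-1]+1,np.polyval(a,cols[-1])),ztop); d=B-A
    yaw=np.arctan2(d[1],d[0]); mid=(A+B)/2; n_=np.array([np.sin(yaw),-np.cos(yaw),0]); ctr=mid+.020*n_
    print("edge len",np.linalg.norm(d).round(4),"yaw",yaw.round(4),"cell ctr",ctr.round(4),"rel TCP",(ctr-e).round(4)); return ctr
E
python3 - <<'E'
from held import *
c=cam("wrist"); held(c,tool()[0][2]-.002)
E
```

```text
edge len 0.0522 yaw 1.5512 cell ctr [ 0.5865 -0.125   0.1685] rel TCP [-0.0114  0.0026 -0.002 ]
```

```bash
sed -i 's/m\[:,:225\]=0; m\[:,340:\]=0/m[:,:232]=0; m[:,326:]=0; m\&=~((V<165)\&(H>100)); print("cols",np.nonzero(m.any(0))[0][[0,-1]])/' held.py; python3 - <<'E'
from held import *
c=cam("wrist"); crop(c,220,195,120,60,6,"w11c"); print(c["image"][[225,228,232]][:,[236,240,242,280,318,322,328]].tolist()); held(c,tool()[0][2]-.002)
E
```

```text
[[[164, 178, 170], [200, 207, 199], [227, 227, 220], [227, 228, 220], [228, 228, 223], [209, 208, 210], [210, 209, 212]], [[163, 177, 171], [239, 241, 237], [249, 249, 247], [249, 250, 247], [250, 250, 247], [203, 201, 203], [198, 197, 200]], [[163, 176, 171], [239, 241, 237], [249, 249, 246], [249, 249, 247], [249, 250, 247], [210, 207, 210], [211, 209, 212]]]
cols [232 325]
edge len 0.0454 yaw 1.5518 cell ctr [ 0.5865 -0.1283  0.1685] rel TCP [-0.0114 -0.0005 -0.002 ]
```

View pics/w11c.png

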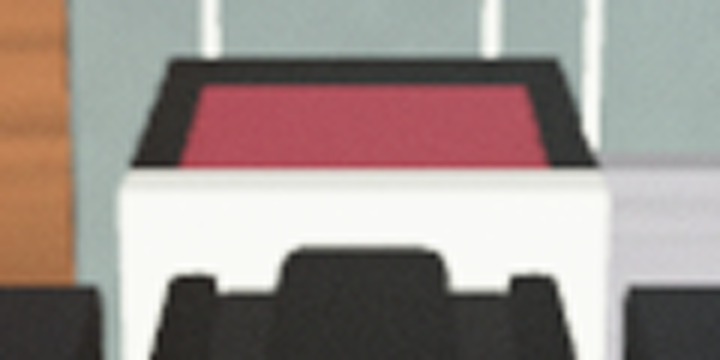

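```bash
sed -i 's/(V>130)/(V>222)/' held.py; python3 - <<'E'
from held import *
c=cam("wrist"); held(c,tool()[0][2]-.002)
rel([0.5995,-0.130,0.061],1.551)
E
```

```text
cols [240 321]
edge len 0.0403 yaw 1.5517 cell ctr [ 0.5987 -0.1278  0.1686] rel TCP [ 0.0008  0.0004 -0.002 ]
offset [-0.0021 -0.0019  0.1096]
twist [ 0.0014 -0.0042  0.0013] alt z -3.1403 q7 1.852
```

```bash
python3 -m jog '{"offset":[[-0.002,-0.002,0.03],[-0.002,-0.002,0.06],[-0.002,-0.002,0.09],[-0.002,-0.002,0.1],[-0.002,-0.002,0.105],[-0.002,-0.002,0.108],[-0.002,-0.002,0.108],[-0.002,-0.002,0.108]],"twist":[[0,-0.004,0],[0,-0.004,0],[0,-0.004,0],[0,-0.004,0],[0,-0.004,0],[0,-0.004,0],[0,-0.004,0],[0,-0.004,0]],"gripper":[-1,-1,-1,-1,-1,-1,-1,-1]}'
python3 - <<'E'
from h import *
cam("wrist","w12");rel([0.6,-0.1304,0.060],1.551);print(tool()[2]["contact_force"])
E
```

```text
clock: 16.38
eef_pos: [0.6004, -0.1327, 0.0645]
orientation: [0.011, 1.0, 0.0, 0.001]
contact_force: [-0.2, 0.7, -1.3]
gripper_width: 0.0139
offset [0.0004 0.0023 0.0045]
twist [ 0.0005  0.0029 -0.0019] alt z 3.1397 q7 1.905
[ 0.21740277  0.74254557 -2.02477604]
```

View pics/w12.png

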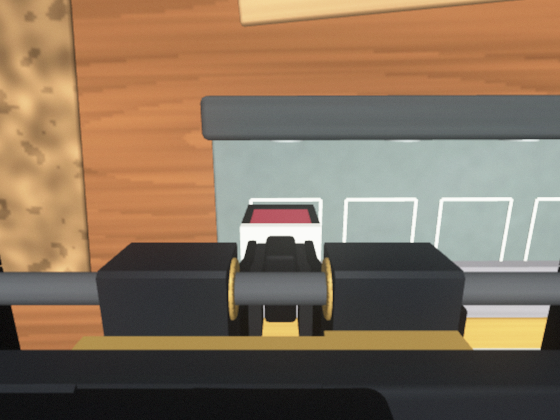

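```bash
python3 -m jog '{"offset":[[0,0.002,0.002],[0,0.002,0.0045],[0,0.002,0.0045],[0,0.002,0.0045]],"twist":[[0,0.002,-0.001],[0,0.002,-0.001],[0,0.002,-0.001],[0,0.002,-0.001]],"gripper":[-1,-1,-1,-1]}'
python3 - <<'E'
from h import *
rel([0.6,-0.1304,0.060],1.551);print(tool()[2]["contact_force"])
E
```

```text
clock: 16.77
eef_pos: [0.6004, -0.1299, 0.0598]
orientation: [0.01, 1.0, 0.001, 0.0]
contact_force: [-1.2, 1.4, 5.2]
gripper_width: 0.0137
offset [ 0.0004 -0.0005 -0.0002]
twist [ 0.0014  0.0007 -0.0005] alt z 3.1411 q7 1.904
[-1.24548839  1.44997784  5.22995639]
```

Contact made. Release and go up.

```bash
python3 -m jog '{"offset":[[0,0,-0.0005],[0,0,-0.001],[0,0,-0.001],[0,0,-0.001],[0,0,-0.001],[0,0,-0.001],[0,0,-0.03],[0,0,-0.07],[0,0,-0.11],[0,0,-0.15]],"twist":[[0,0,0],[0,0,0],[0,0,0],[0,0,0],[0,0,0],[0,0,0],[0,0,0],[0,0,0],[0,0,0],[0,0,0]],"gripper":[-0.3,-0.3,-0.3,-0.3,-0.3,-0.3,-0.3,-0.3,0,0]}'
python3 -m jog '{"offset":[[0.02,0.03,-0.03],[0.04,0.06,-0.05],[0.04,0.06,-0.05],[0.04,0.06,-0.05]],"twist":[[0,0,0],[0,0,0],[0,0,0],[0,0,0]],"gripper":[0,0,0,0]}'
python3 - <<'E'
from cells import *
c=cam("wrist","w13")
E
```

```text
clock: 17.6
eef_pos: [0.5988, -0.1307, 0.2096]
orientation: [0.011, 1.0, 0.0, -0.001]
contact_force: [-0.2, 0.9, -0.5]
gripper_width: 0.0374
clock: 17.93
eef_pos: [0.5612, -0.0672, 0.2603]
orientation: [0.008, 1.0, 0.001, 0.001]
contact_force: [-0.3, -0.2, -0.2]
gripper_width: 0.0435
```

View pics/w13.png

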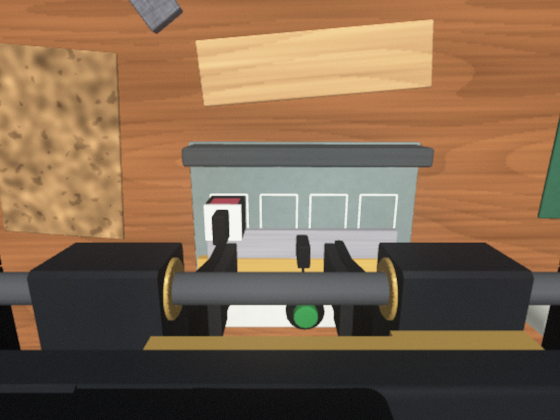

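```bash
python3 - <<'E'
from h import *
rel([0.577,0.3768,0.2],2.412); rel([0.577,0.3768,0.2])
E
```

```text
offset [-0.0078  0.4461  0.0593]
twist [ 0.0012  0.     -0.8599] alt z 2.2817 q7 1.69
offset [-0.0078  0.4461  0.0593]
```

```bash
python3 -m jog '{"offset":[[0,0.04,0],[0,0.08,0],[0,0.12,0],[0,0.16,0],[0,0.2,0.01],[0,0.24,0.02],[-0.002,0.28,0.03],[-0.004,0.32,0.04],[-0.006,0.36,0.05],[-0.008,0.4,0.06]],"twist":[[0,0,-0.08],[0,0,-0.16],[0,0,-0.25],[0,0,-0.34],[0,0,-0.43],[0,0,-0.52],[0,0,-0.61],[0,0,-0.7],[0,0,-0.78],[0,0,-0.86]],"gripper":[0,0,0,0,0,0,0,0,0,0]}'
python3 - <<'E'
from h import *
rel([0.577,0.3768,0.14],2.412)
E
```

```text
clock: 18.82
eef_pos: [0.5777, 0.3297, 0.1957]
orientation: [-0.408, 0.913, -0.0, -0.002]
contact_force: [0.7, -0.4, 0.2]
gripper_width: 0.0436
offset [-0.0349  0.0319  0.0556]
twist [ 0.0016 -0.004  -0.0006] alt z 3.141 q7 1.914
```

```bash
python3 -m jog '{"offset":[[-0.02,0.02,0.02],[-0.035,0.032,0.04],[-0.035,0.032,0.055],[-0.035,0.032,0.055],[-0.035,0.032,0.055]],"twist":[[0,0,0],[0,0,0],[0,0,0],[0,0,0],[0,0,0]],"gripper":[0,0,0,0,0]}'
python3 - <<'E'
from cells import *
c=cam("wrist","w14"); r=white_cells(c,.050,225,335,150,262)
for q in r: rel([*q[0],0.0535],q[1]+np.pi/2)
E
```

```text
clock: 19.23
eef_pos: [0.5767, 0.3748, 0.1407]
orientation: [-0.406, 0.914, -0.001, -0.003]
contact_force: [1.3, -0.2, 0.4]
gripper_width: 0.0434
top centre [0.577  0.3766] size [41.4 40.8] xaxis yaw 0.836 fin pca 0.839811720585653 fin ctr [0.5738 0.3729] px [280.9 213.4]
offset [-0.001   0.0015  0.0892]
twist [ 0.0006 -0.0029  0.0002] alt z -3.1414 q7 1.859
```

View pics/w14.png

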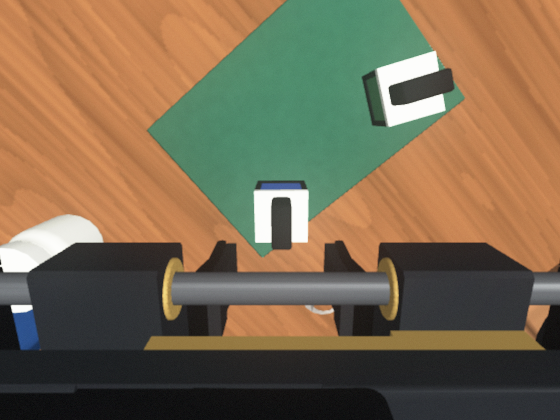

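```bash
python3 -m jog '{"offset":[[-0.001,0.0015,0.035],[-0.001,0.0015,0.07],[-0.001,0.0015,0.088],[-0.001,0.0015,0.088],[-0.001,0.0015,0.088],[-0.001,0.0015,0.088],[-0.001,0.0015,0.088],[-0.001,0.0015,0.088],[-0.001,0.0015,0.088],[-0.001,0.0015,0.088]],"twist":[[0,-0.003,0],[0,-0.003,0],[0,-0.003,0],[0,-0.003,0],[0,-0.003,0],[0,-0.003,0],[0,-0.003,0],[0,-0.003,0],[0,-0.003,0],[0,-0.003,0]],"gripper":[0,0,0,0,-1,-1,-1,-1,-1,-1]}' 20
python3 - <<'E'
from h import *
t=tool();print(t[0],t[2]["gripper_width"],t[2]["contact_force"])
E
```

```text
clock: 20.12
eef_pos: [0.5765, 0.3794, 0.0568]
orientation: [-0.407, 0.913, 0.001, 0.002]
contact_force: [-0.7, 0.5, 4.6]
gripper_width: 0.014
[0.57647662 0.37943581 0.05676075] 0.014001350962065506 [-0.74289515  0.48998667  4.62673181]
```

```bash
python3 -m jog '{"offset":[[0,0,0],[0,0,0],[0,0,-0.02],[0,0,-0.05],[0,0,-0.09],[0,0,-0.13]],"twist":[[0,0,0],[0,0,0],[0,0,0],[0,0,0],[0,0,0],[0,0,0]],"gripper":[-1,-1,-1,-1,-1,-1]}'
python3 - <<'E'
from h import *
cam("wrist","w15");rel([0.604,-0.069,0.18],1.551);print(tool()[2]["gripper_width"])
E
```

```text
clock: 20.62
eef_pos: [0.5742, 0.3782, 0.1849]
orientation: [-0.408, 0.913, 0.001, -0.002]
contact_force: [1.0, 1.6, -1.3]
gripper_width: 0.014
offset [ 0.3179 -0.3194  0.012 ]
twist [0.0055 0.0125 0.8592] alt z -2.2824 q7 1.852
0.013697397402198875
```

View pics/w15.png

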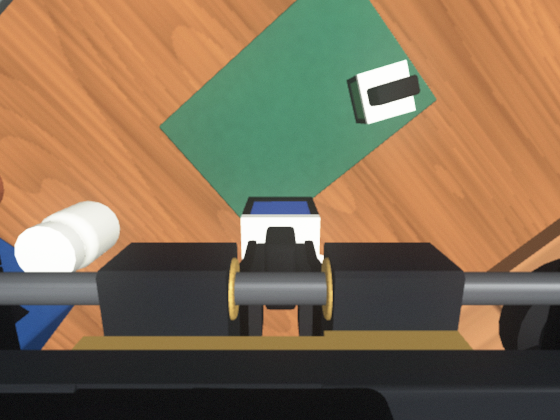

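```bash
python3 - <<'E'
from h import *
rel([0.603,-0.01,0.18],1.551)
E
```

```text
offset [ 0.2746 -0.2793  0.0126]
twist [0.0055 0.0125 0.8592] alt z -2.2824 q7 1.852
```

```bash
python3 -m jog '{"offset":[[0.027,-0.028,0],[0.054,-0.056,0],[0.081,-0.084,0],[0.108,-0.112,0],[0.135,-0.14,0.002],[0.162,-0.168,0.004],[0.189,-0.196,0.006],[0.216,-0.224,0.008],[0.243,-0.252,0.01],[0.27,-0.275,0.01]],"twist":[[0,0.01,0.08],[0,0.01,0.16],[0,0.01,0.25],[0,0.01,0.34],[0,0.01,0.43],[0,0.01,0.52],[0,0.01,0.61],[0,0.01,0.7],[0,0.01,0.78],[0.005,0.01,0.859]],"gripper":[-1,-1,-1,-1,-1,-1,-1,-1,-1,-1]}'
python3 -m jog '{"offset":[[0,0,0],[0,0,0],[0,0,0]],"twist":[[0,0,0],[0,0,0],[0,0,0]],"gripper":[-1,-1,-1]}'
python3 - <<'E'
from held import *
c=cam("wrist","w16"); held(c,tool()[0][2]-.0068); print(tool()[0])
rel([0.603,-0.010,0.066],1.551)
E
```

```text
clock: 21.5
eef_pos: [0.5994, -0.0085, 0.1734]
orientation: [0.013, 1.0, -0.003, -0.004]
contact_force: [0.5, -0.7, -2.3]
gripper_width: 0.0139
clock: 21.75
eef_pos: [0.5996, -0.0049, 0.1739]
orientation: [0.01, 1.0, -0.002, -0.004]
contact_force: [0.1, 0.2, -1.4]
gripper_width: 0.014
cols [235 320]
edge len 0.0408 yaw 1.5523 cell ctr [ 0.5971 -0.0051  0.1671] rel TCP [-0.0027 -0.0012 -0.0068]
[ 0.5997 -0.0039  0.1739]
offset [-0.0042 -0.0056  0.1079]
twist [-0.0045 -0.0078  0.0023] alt z -3.1392 q7 1.619
```

View pics/w16.png

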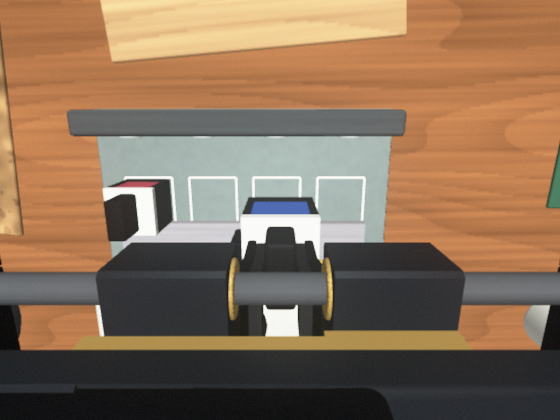

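```bash
python3 -m jog '{"offset":[[-0.0065,-0.005,0.03],[-0.0065,-0.005,0.06],[-0.0065,-0.005,0.09],[-0.0065,-0.005,0.1],[-0.0065,-0.005,0.105],[-0.0065,-0.005,0.105],[-0.0065,-0.005,0.105]],"twist":[[-0.004,-0.008,0],[-0.004,-0.008,0.002],[-0.004,-0.008,0.002],[-0.004,-0.008,0.002],[-0.004,-0.008,0.002],[-0.004,-0.008,0.002],[-0.004,-0.008,0.002]],"gripper":[-1,-1,-1,-1,-1,-1,-1]}'
python3 - <<'E'
from held import *
c=cam("wrist","w17"); held(c,tool()[0][2]-.0068); print(tool()[0])
rel([0.6055,-0.0095,0.065],1.551)
E
```

```text
clock: 22.38
eef_pos: [0.6065, -0.0107, 0.0708]
orientation: [0.01, 1.0, -0.001, 0.001]
contact_force: [-0.7, -0.1, -2.6]
gripper_width: 0.0139
cols [240 320]
edge len 0.0407 yaw 1.5501 cell ctr [ 0.6039 -0.0108  0.0643] rel TCP [-0.0025  0.     -0.0068]
[ 0.6064 -0.0108  0.0711]
offset [0.001  0.0013 0.006 ]
twist [-0.001   0.0025 -0.0011] alt z 3.1405 q7 1.676
```

View pics/w17.png

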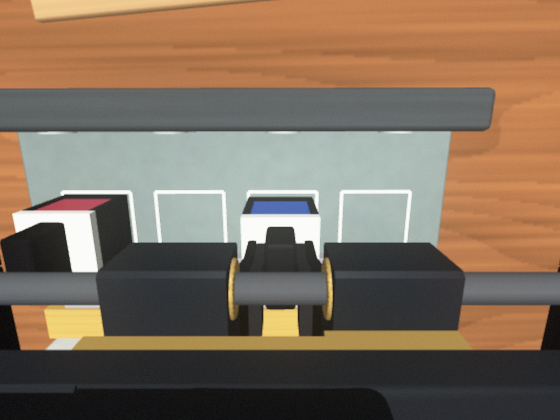

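```bash
python3 -m jog '{"offset":[[0.001,0.001,0.002],[0.001,0.001,0.004],[0.001,0.001,0.006],[0.001,0.001,0.006],[0.001,0.001,0.006]],"twist":[[0,0.002,0],[0,0.002,0],[0,0.002,0],[0,0.002,0],[0,0.002,0]],"gripper":[-1,-1,-1,-1,-1]}'
python3 - <<'E'
from held import *
c=cam("wrist");held(c,tool()[0][2]-.0068); print(tool()[0],tool()[2]["contact_force"])
E
```

```text
clock: 22.85
eef_pos: [0.6058, -0.0104, 0.0647]
orientation: [0.011, 1.0, -0.001, 0.001]
contact_force: [-0.5, -0.8, 3.4]
gripper_width: 0.0139
cols [240 320]
edge len 0.0407 yaw 1.5488 cell ctr [ 0.6033 -0.0105  0.0579] rel TCP [-0.0025 -0.0001 -0.0068]
[ 0.6058 -0.0104  0.0647] [-0.4915  0.5087  5.0865]
```

```bash
python3 -m jog '{"offset":[[0,0,-0.0005],[0,0,-0.001],[0,0,-0.001],[0,0,-0.001],[0,0,-0.001],[0,0,-0.001],[0,0,-0.03],[0,0,-0.07],[0,0,-0.11],[0,0,-0.15]],"twist":[[0,0,0],[0,0,0],[0,0,0],[0,0,0],[0,0,0],[0,0,0],[0,0,0],[0,0,0],[0,0,0],[0,0,0]],"gripper":[-0.3,-0.3,-0.3,-0.3,-0.3,-0.3,-0.3,-0.3,0,0]}'
python3 -m jog '{"offset":[[0.02,0.02,-0.03],[0.04,0.04,-0.05],[0.04,0.04,-0.05],[0.04,0.04,-0.05]],"twist":[[0,0,0],[0,0,0],[0,0,0],[0,0,0]],"gripper":[0,0,0,0]}'
python3 - <<'E'
from cells import *
c=cam("wrist","w18"); rel([0.45,0.3696,0.2],1.119)
E
```

```text
clock: 23.73
eef_pos: [0.6043, -0.0104, 0.2149]
orientation: [0.011, 1.0, -0.001, -0.001]
contact_force: [1.2, 1.6, 0.5]
gripper_width: 0.0374
clock: 24.07
eef_pos: [0.566, 0.0324, 0.2651]
orientation: [0.009, 1.0, 0.0, 0.001]
contact_force: [0.4, -0.6, -0.6]
gripper_width: 0.0432
offset [0.1227 0.3362 0.0632]
twist [-0.0013  0.0003  0.4311] alt z -2.7105 q7 1.502
```

View pics/w18.png

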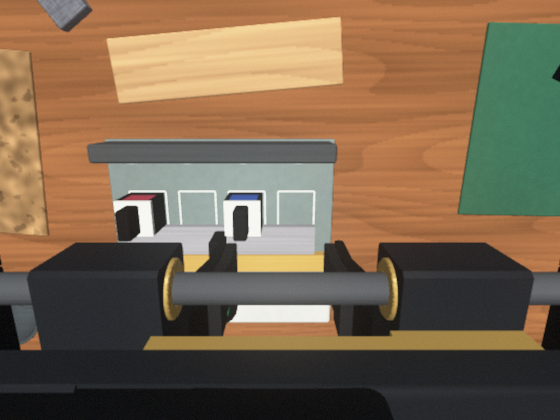

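```bash
python3 -m jog '{"offset":[[0.012,0.034,0],[0.024,0.068,0],[0.036,0.102,0],[0.048,0.136,0],[0.06,0.17,0.01],[0.072,0.204,0.02],[0.085,0.238,0.03],[0.1,0.272,0.04],[0.11,0.306,0.05],[0.122,0.336,0.06]],"twist":[[0,0,0.04],[0,0,0.08],[0,0,0.12],[0,0,0.16],[0,0,0.2],[0,0,0.24],[0,0,0.29],[0,0,0.34],[0,0,0.39],[0,0,0.431]],"gripper":[0,0,0,0,0,0,0,0,0,0]}'
python3 -m jog '{"offset":[[0,0,0.02],[0,0,0.05],[0,0,0.06],[0,0,0.06],[0,0,0.06]],"twist":[[0,0,0],[0,0,0],[0,0,0],[0,0,0],[0,0,0]],"gripper":[0,0,0,0,0]}'
python3 - <<'E'
from cells import *
c=cam("wrist","w19"); r=white_cells(c,.050,225,335,150,262)
for q in r: rel([*q[0],0.0535],q[1]+np.pi/2)
E
```

```text
clock: 24.95
eef_pos: [0.4507, 0.37, 0.2005]
orientation: [0.226, 0.974, -0.002, -0.001]
contact_force: [-0.2, 1.0, 0.8]
gripper_width: 0.0437
clock: 25.37
eef_pos: [0.4515, 0.3678, 0.1422]
orientation: [0.225, 0.974, -0.002, -0.001]
contact_force: [-0.0, -0.4, 0.4]
gripper_width: 0.0437
top centre [0.4493 0.3696] size [40.7 41.3] xaxis yaw -0.454 fin pca -0.46694796582693326 fin ctr [0.4452 0.3715] px [282.2 206.5]
offset [ 0.0031 -0.0002  0.0901]
twist [-0.0014  0.0005 -0.0009] alt z 3.1407 q7 0.434
```

View pics/w19.png

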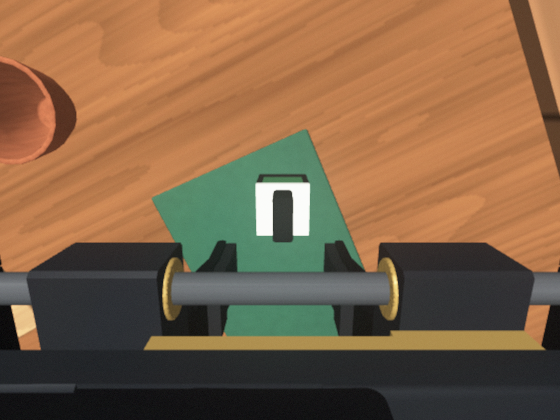

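```bash
python3 -m jog '{"offset":[[0.003,0,0.035],[0.003,0,0.07],[0.003,0,0.089],[0.003,0,0.089],[0.003,0,0.089],[0.003,0,0.089],[0.003,0,0.089],[0.003,0,0.089],[0.003,0,0.089],[0.003,0,0.089]],"twist":[[0,0,0],[0,0,0],[0,0,0],[0,0,0],[0,0,0],[0,0,0],[0,0,0],[0,0,0],[0,0,0],[0,0,0]],"gripper":[0,0,0,0,-1,-1,-1,-1,-1,-1]}' 20
python3 - <<'E'
from h import *
t=tool();print(t[0],t[2]["gripper_width"],t[2]["contact_force"])
E
python3 -m jog '{"offset":[[0,0,0],[0,0,0],[0,0,-0.02],[0,0,-0.05],[0,0,-0.09],[0,0,-0.125],[0,0,-0.125]],"twist":[[0,0,0],[0,0,0],[0,0,0],[0,0,0],[0,0,0],[0,0,0],[0,0,0]],"gripper":[-1,-1,-1,-1,-1,-1,-1]}'
python3 - <<'E'
from h import *
rel([0.607,0.05,0.18],1.551);print(tool()[2]["gripper_width"])
E
```

```text
clock: 26.25
eef_pos: [0.4488, 0.3708, 0.0552]
orientation: [0.224, 0.974, -0.0, 0.0]
contact_force: [-0.2, 0.1, 2.9]
gripper_width: 0.0138
[0.44876238 0.37076619 0.05516265] 0.013770616722881511 [-0.23254688  0.07083834  2.88350705]
clock: 26.83
eef_pos: [0.4516, 0.3732, 0.1868]
orientation: [0.225, 0.974, 0.004, 0.003]
contact_force: [1.7, 1.1, -1.4]
gripper_width: 0.0138
offset [-0.2811 -0.2227  0.0056]
twist [ 0.0091  0.0061 -0.4332] alt z 2.7084 q7 0.422
0.013768691016660535
```

```bash
python3 -m jog '{"offset":[[-0.028,-0.022,0],[-0.056,-0.044,0],[-0.084,-0.067,0],[-0.112,-0.089,0],[-0.14,-0.111,0.002],[-0.168,-0.133,0.004],[-0.196,-0.155,0.005],[-0.224,-0.178,0.005],[-0.252,-0.2,0.005],[-0.28,-0.222,0.005]],"twist":[[0,0,-0.04],[0,0,-0.08],[0,0,-0.12],[0,0,-0.16],[0,0,-0.2],[0,0,-0.25],[0,0,-0.3],[0,0,-0.35],[0.004,0.003,-0.39],[0.009,0.006,-0.433]],"gripper":[-1,-1,-1,-1,-1,-1,-1,-1,-1,-1]}'
python3 -m jog '{"offset":[[0,0,0],[0,0,0],[0,0,0]],"twist":[[0,0,0],[0,0,0],[0,0,0]],"gripper":[-1,-1,-1]}'
python3 - <<'E'
from held import *
c=cam("wrist","w20"); held(c,tool()[0][2]-.0052); print(tool()[0])
rel([0.605,0.05,0.065],1.551)
E
```

```text
clock: 27.67
eef_pos: [0.603, 0.0466, 0.1736]
orientation: [0.009, 1.0, -0.005, -0.005]
contact_force: [1.0, -0.1, -0.9]
gripper_width: 0.0141
clock: 27.92
eef_pos: [0.6024, 0.049, 0.1735]
orientation: [0.01, 1.0, -0.004, -0.005]
contact_force: [0.3, 0.1, -2.2]
gripper_width: 0.0137
cols [232 320]
edge len 0.0406 yaw 1.5526 cell ctr [0.6026 0.0488 0.1684] rel TCP [ 0.0003 -0.0012 -0.0052]
[0.6023 0.0501 0.1736]
offset [-0.0038  0.0009  0.1086]
twist [-0.0081 -0.01    0.0015] alt z -3.14 q7 1.513
```

View pics/w20.png

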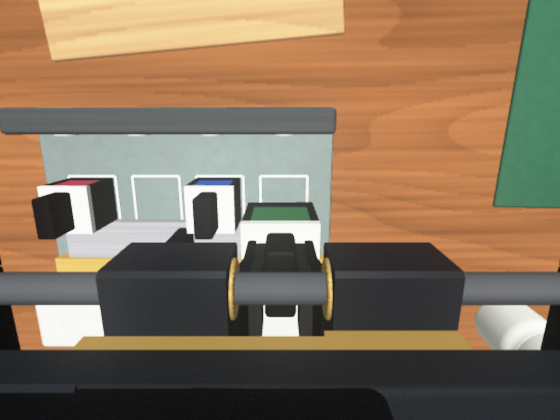

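```bash
python3 -m jog '{"offset":[[-0.003,0.001,0.03],[-0.003,0.001,0.06],[-0.003,0.001,0.09],[-0.003,0.001,0.1],[-0.003,0.001,0.104],[-0.003,0.001,0.104],[-0.003,0.001,0.104]],"twist":[[-0.004,-0.005,0],[-0.008,-0.01,0.001],[-0.008,-0.01,0.001],[-0.008,-0.01,0.001],[-0.008,-0.01,0.001],[-0.008,-0.01,0.001],[-0.008,-0.01,0.001]],"gripper":[-1,-1,-1,-1,-1,-1,-1]}'
python3 - <<'E'
from held import *
c=cam("wrist","w21"); held(c,tool()[0][2]-.0052); print(tool()[0])
rel([0.6045,0.05,0.063],1.551)
E
```

```text
clock: 28.55
eef_pos: [0.6049, 0.0493, 0.0714]
orientation: [0.01, 1.0, -0.0, 0.0]
contact_force: [-2.9, 0.5, -3.2]
gripper_width: 0.0138
cols [240 320]
edge len 0.0405 yaw 1.5507 cell ctr [0.605  0.0492 0.0663] rel TCP [ 0.0001 -0.0001 -0.0052]
[0.6049 0.0493 0.0715]
offset [0.0004 0.0007 0.0085]
twist [-0.0001  0.0009 -0.0002] alt z 3.1414 q7 1.554
```

```bash
python3 -m jog '{"offset":[[0.0005,0.0005,0.003],[0.0005,0.0005,0.006],[0.0005,0.0005,0.008],[0.0005,0.0005,0.008],[0.0005,0.0005,0.008]],"twist":[[0,0,0],[0,0,0],[0,0,0],[0,0,0],[0,0,0]],"gripper":[-1,-1,-1,-1,-1]}'
python3 - <<'E'
from held import *
c=cam("wrist","w22"); held(c,tool()[0][2]-.0052); print(tool()[0],tool()[2]["contact_force"])
E
```

```text
clock: 29.02
eef_pos: [0.6049, 0.0491, 0.0632]
orientation: [0.01, 1.0, -0.0, 0.001]
contact_force: [-5.4, -0.1, 4.4]
gripper_width: 0.0143
cols [240 320]
edge len 0.0405 yaw 1.5497 cell ctr [0.6051 0.0489 0.058 ] rel TCP [ 0.0002 -0.0001 -0.0052]
[0.6049 0.049  0.0632] [-5.8709  0.3138  5.1701]
```

```bash
python3 -m jog '{"offset":[[0.001,0,-0.0005],[0.0015,0,-0.001],[0.0015,0,-0.001],[0.0015,0,-0.001],[0.0015,0,-0.001],[0.0015,0,-0.001],[0.0015,0,-0.03],[0.0015,0,-0.07],[0.0015,0,-0.11],[0.0015,0,-0.15]],"twist":[[0,0,0],[0,0,0],[0,0,0],[0,0,0],[0,0,0],[0,0,0],[0,0,0],[0,0,0],[0,0,0],[0,0,0]],"gripper":[-1,-0.3,-0.3,-0.3,-0.3,-0.3,-0.3,-0.3,0,0]}'
python3 -m jog '{"offset":[[0.02,-0.03,-0.03],[0.04,-0.06,-0.06],[0.06,-0.09,-0.08],[0.06,-0.09,-0.08],[0.06,-0.09,-0.08],[0.06,-0.09,-0.08]],"twist":[[0,0,0],[0,0,0],[0,0,0],[0,0,0],[0,0,0],[0,0,0]],"gripper":[-0.3,-1,-1,-1,-1,-1]}'
python3 - <<'E'
from cells import *
c=cam("wrist","w23"); print(tool()[0]); crop(c,150,90,260,180,3,"w23c")
white_cells(c,.058,180,385,185,242,vmin=225)
hsv,H,S,V=masks(c); crop(cam("side"),190,150,120,110,5,"s23c")
E
```

```text
clock: 29.9
eef_pos: [0.6027, 0.0489, 0.2139]
orientation: [0.011, 1.0, -0.001, 0.001]
contact_force: [1.3, 0.8, 0.1]
gripper_width: 0.0375
clock: 30.4
eef_pos: [0.5412, -0.039, 0.2925]
orientation: [0.011, 1.0, 0.0, 0.001]
contact_force: [0.8, 0.6, -0.5]
gripper_width: 0.0114
[ 0.5411 -0.0379  0.2914]
top centre [ 0.5929 -0.0407] size [219.2  47.1] xaxis yaw 1.549 fin pca 1.548552444335796 fin ctr [ 0.5885 -0.0342] px [280.8 218.9]
```

View pics/w23c.png

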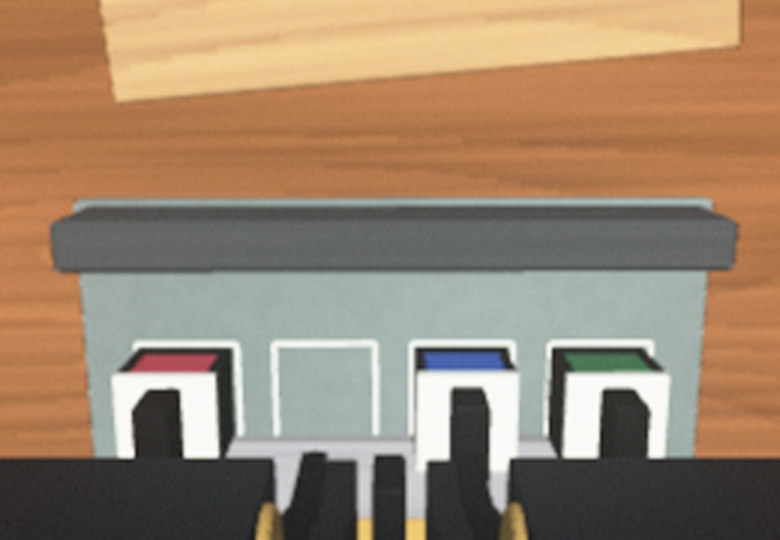

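View pics/s23c.png

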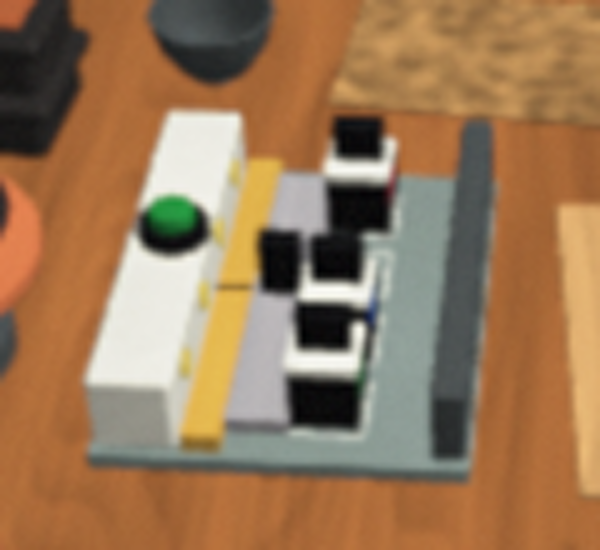

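```bash
python3 - <<'E'
from cells import *
c=cam("wrist")
hsv,H,S,V=masks(c); m=(S<40)&(V>225); m[:200]=0; m[232:]=0
S_={0:(.6021,-.13),2:(.6045,-.01),3:(.6057,.05)}
for q in comps(m,60):
    n,s,ce=q
    if s[2]<15: continue
    x0,x1=s[0],s[0]+s[2]; xs=range(x0+3,x1-3); ys=[np.nonzero(n[:,x])[0][0] for x in xs]; a=np.polyfit(xs,ys,1)
    A=onz(c,(x0,np.polyval(a,x0)),.058);B=onz(c,(x1,np.polyval(a,x1)),.058); d=B-A; y=np.arctan2(d[1],d[0])
    print(x0,x1,"ctr",((A+B)/2+.02*np.array([np.sin(1.551),-np.cos(1.551),0])).round(4),"len",np.linalg.norm(d).round(4),"yaw",y.round(3))
for p in [(230.5,236),(330,236)]: print("bar rear",onz(c,p,.022))
rel([0.701,-0.040,0.2],1.551)
E
```

```text
193 230 ctr [ 0.5888 -0.1188  0.058 ] len 0.0431 yaw 1.552
239 275 ctr [ 0.5898 -0.0657  0.058 ] len 0.042 yaw 1.552
285 321 ctr [ 0.5908 -0.0121  0.058 ] len 0.042 yaw 1.552
186 221 ctr [ 0.602  -0.1291  0.058 ] len 0.0411 yaw 1.552
288 322 ctr [ 0.6042 -0.0098  0.058 ] len 0.04 yaw 1.552
338 372 ctr [0.6053 0.049  0.058 ] len 0.04 yaw 1.552
bar rear [ 0.6198 -0.1039  0.022 ]
bar rear [0.6222 0.0256 0.022 ]
offset [-0.1601  0.0004  0.0905]
twist [-0.0011 -0.001   0.002 ] alt z -3.1396 q7 1.601
```

```bash
python3 - <<'E'
from m import *
cs=[]
for n,(x0,x1,y0,y1) in {"top":(280,305,160,182),"side":(210,240,182,205)}.items():
    c=cam(n); hsv,H,S,V=masks(c); m=(H>50)&(H<80)&(S>120)&(V>60); r=np.zeros_like(m); r[y0:y1,x0:x1]=1; k=comps(m&r,5); print(n,[(q[1].tolist(),q[2]) for q in k])
    cs.append((c,max(k,key=lambda q:q[1][4])[2]))
print(tri(cs[0][0],cs[0][1],cs[1][0],cs[1][1]))
for c,p in cs: print([onz(c,p,z).round(4) for z in (.068,.072,.076)])
E
```

```text
top []Traceback (most recent call last):
  File "<stdin>", line 5, in <module>
ValueError: max() iterable argument is empty
```

```bash
python3 -m jog '{"offset":[[-0.03,0,0],[-0.06,0,0],[-0.09,0,0],[-0.12,0,0],[-0.12,0,0],[-0.12,0,0]],"twist":[[0,0,0],[0,0,0],[0,0,0],[0,0,0],[0,0,0],[0,0,0]],"gripper":[-1,-1,-1,-1,-1,-1]}'
python3 - <<'E'
from m import *
c=cam("wrist","w24"); s=cam("side")
P=[]
for c,(x0,x1,y0,y1) in ((c,(200,360,150,300)),(s,(205,245,180,205))):
    hsv,H,S,V=masks(c); m=(H>50)&(H<80)&(S>120)&(V>60); r=np.zeros_like(m); r[y0:y1,x0:x1]=1; k=comps(m&r,5); print([(q[1].tolist(),q[2]) for q in k]); 
    P.append((c,max(k,key=lambda q:q[1][4])[2]))
print(tri(P[0][0],P[0][1],P[1][0],P[1][1]))
for c,p in P: print([onz(c,p,z).round(4) for z in (.066,.070,.074)])
E
```

```text
clock: 31.1
eef_pos: [0.6615, -0.0406, 0.289]
orientation: [0.009, 1.0, -0.001, -0.002]
contact_force: [-0.7, 0.2, 0.8]
gripper_width: 0.0003
[([270, 212, 23, 23, 407], array([280.8305, 222.7052]))]
[([220, 190, 10, 7, 56], array([224.2321, 192.8393]))]
(array([ 0.7037, -0.0415,  0.0782]), np.float64(0.0022712920944025494))
[array([ 0.7086, -0.0416,  0.066 ]), array([ 0.7074, -0.0416,  0.07  ]), array([ 0.7062, -0.0415,  0.074 ])]
[array([ 0.7062, -0.0567,  0.066 ]), array([ 0.705 , -0.0516,  0.07  ]), array([ 0.7038, -0.0464,  0.074 ])]
```

View pics/w24.png

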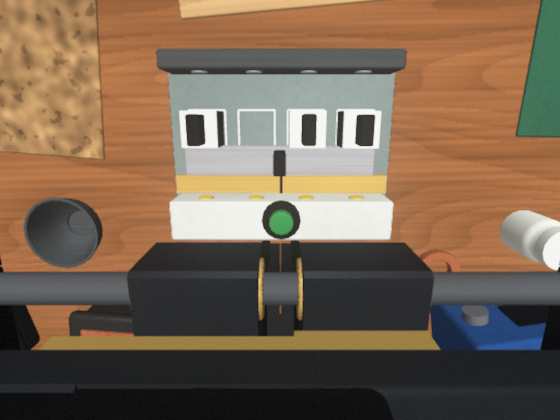

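```bash
python3 - <<'E'
from h import *
rel([0.7055,-0.0415,0.095],1.551)
E
```

```text
offset [-0.0453  0.0013  0.1964]
twist [-0.0014 -0.0008 -0.0004] alt z 3.1412 q7 1.693
```

```bash
python3 -m jog '{"offset":[[-0.02,0.001,0.03],[-0.04,0.001,0.06],[-0.045,0.001,0.1],[-0.045,0.001,0.14],[-0.045,0.001,0.17],[-0.045,0.001,0.19],[-0.045,0.001,0.195],[-0.045,0.001,0.195]],"twist":[[0,0,0],[0,0,0],[0,0,0],[0,0,0],[0,0,0],[0,0,0],[0,0,0],[0,0,0]],"gripper":[-1,-1,-1,-1,-1,-1,-1,-1]}'
python3 -m jog '{"offset":[[0,0,0.005],[0,0,0.01],[0,0,0.014],[0,0,0.016],[0,0,0.016]],"twist":[[0,0,0],[0,0,0],[0,0,0],[0,0,0],[0,0,0]],"gripper":[-1,-1,-1,-1,-1]}'
python3 -m jog '{"offset":[[0,0,0.002],[0,0,0.004],[0,0,0.004],[0,0,0.004]],"twist":[[0,0,0],[0,0,0],[0,0,0],[0,0,0]],"gripper":[-1,-1,-1,-1]}'
```

```text
clock: 31.87
eef_pos: [0.7046, -0.0417, 0.0968]
orientation: [0.01, 1.0, -0.0, -0.001]
contact_force: [-0.1, 0.5, 0.7]
gripper_width: 0.0004
clock: 32.28
eef_pos: [0.707, -0.0422, 0.0825]
orientation: [0.01, 1.0, -0.0, 0.002]
contact_force: [0.8, 0.5, 2.1]
gripper_width: -0.0002
clock: 32.62
eef_pos: [0.7071, -0.0422, 0.0786]
orientation: [0.01, 1.0, -0.0, 0.002]
contact_force: [0.9, 1.2, 4.4]
gripper_width: 0.0006
```

```bash
python3 -m jog '{"offset":[[0,0,0.001],[0,0,0.003],[0,0,0.003],[0,0,0.003]],"twist":[[0,0,0],[0,0,0],[0,0,0],[0,0,0]],"gripper":[-1,-1,-1,-1]}'
python3 -m jog '{"offset":[[0,0,0.001],[0,0,0.003],[0,0,0.003],[0,0,0.003]],"twist":[[0,0,0],[0,0,0],[0,0,0],[0,0,0]],"gripper":[-1,-1,-1,-1]}'
```

```text
clock: 32.95
eef_pos: [0.7072, -0.0422, 0.0783]
orientation: [0.01, 1.0, -0.0, 0.002]
contact_force: [-4.9, 1.6, 16.3]
gripper_width: 0.0003
clock: 33.28
eef_pos: [0.7073, -0.0422, 0.0781]
orientation: [0.01, 1.0, 0.0, 0.002]
contact_force: [-9.7, 1.8, 28.6]
gripper_width: 0.0005
```

Force climbed through the spring's 5 N and then hit a hard stop after about 6 mm of travel, so the button is fully pressed. Back off and check that everything is still in place.

```bash
python3 -m jog '{"offset":[[0,0,-0.01],[0,0,-0.03],[0,0,-0.07],[0.01,0,-0.11],[0.03,0,-0.15],[0.045,0,-0.19],[0.05,0,-0.21],[0.05,0,-0.21],[0.05,0,-0.21]],"twist":[[0,0,0],[0,0,0],[0,0,0],[0,0,0],[0,0,0],[0,0,0],[0,0,0],[0,0,0],[0,0,0]],"gripper":[-1,-1,-1,-1,-1,-1,-1,0,0]}'
python3 - <<'E'
from cells import *
c=cam("wrist","w25"); cam("side","s25")
hsv,H,S,V=masks(c); 
white_cells(c,.058,170,390,100,152,vmin=225)
g=c["image"].astype(float).mean(2); print(tool()[0])
E
```

```text
clock: 34.03
eef_pos: [0.6563, -0.0412, 0.2832]
orientation: [0.01, 1.0, -0.0, 0.002]
contact_force: [-0.1, -0.3, -1.2]
gripper_width: 0.0077
top centre [ 0.6025 -0.0407] size [219.   42.3] xaxis yaw 1.549 fin pca 1.550248643876722 fin ctr [ 0.603  -0.0347] px [277.9 129.6]
[ 0.6554 -0.0406  0.2798]
```

View pics/w25.png

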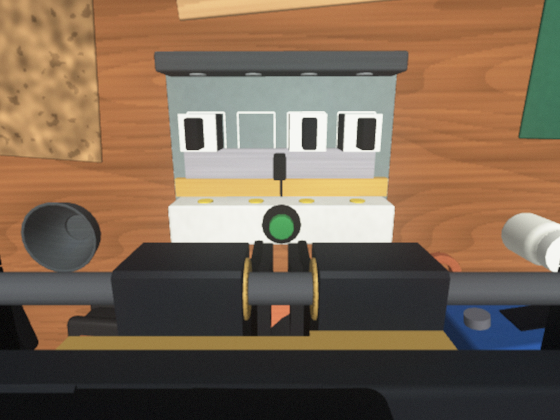

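Everything is still in place after the press. Now the rose cell goes to the mat.

```bash
python3 - <<'E'
from h import *
rel([0.602,-0.1293,0.13],1.551)
E
```

```text
offset [ 0.0514 -0.0896  0.15  ]
twist [-0.0009 -0.001  -0.0008] alt z 3.1408 q7 1.692
```

```bash
python3 -m jog '{"offset":[[0.015,-0.025,0.01],[0.03,-0.05,0.03],[0.045,-0.075,0.06],[0.051,-0.09,0.09],[0.051,-0.09,0.12],[0.051,-0.09,0.15],[0.051,-0.09,0.15],[0.051,-0.09,0.15]],"twist":[[0,0,0],[0,0,0],[0,0,0],[0,0,0],[0,0,0],[0,0,0],[0,0,0],[0,0,0]],"gripper":[0,0,0,0,0,0,0,0]}'
python3 - <<'E'
from cells import *
c=cam("wrist","w26"); r=white_cells(c,.058,240,325,170,262,vmin=225)
rel([0.602,-0.1293,0.061],1.551)
E
```

```text
clock: 34.8
eef_pos: [0.6013, -0.1294, 0.1286]
orientation: [0.01, 1.0, -0.0, -0.003]
contact_force: [-0.2, 0.1, 1.1]
gripper_width: 0.0432
top centre [ 0.5971 -0.1302] size [40.5 50.3] xaxis yaw -0.021 fin pca -0.032408097090294186 fin ctr [ 0.5925 -0.1302] px [279.8 216.2]
offset [0.0011 0.0006 0.07  ]
twist [-0.0014 -0.0006 -0.0006] alt z 3.141 q7 1.864
```

View pics/w26.png

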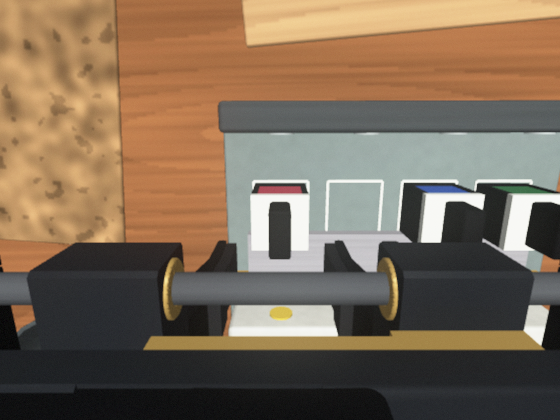

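```bash
python3 -m jog '{"offset":[[0.001,0,0.03],[0.001,0,0.06],[0.001,0,0.069],[0.001,0,0.069],[0.001,0,0.069],[0.001,0,0.069],[0.001,0,0.069],[0.001,0,0.069],[0.001,0,0.069],[0.001,0,0.069]],"twist":[[0,0,0],[0,0,0],[0,0,0],[0,0,0],[0,0,0],[0,0,0],[0,0,0],[0,0,0],[0,0,0],[0,0,0]],"gripper":[0,0,0,0,-1,-1,-1,-1,-1,-1]}' 20
python3 -m jog '{"offset":[[0,0,0],[0,0,0],[0,0,-0.02],[0,0,-0.05],[0,0,-0.08],[0,0,-0.11],[0,0,-0.11]],"twist":[[0,0,0],[0,0,0],[0,0,0],[0,0,0],[0,0,0],[0,0,0],[0,0,0]],"gripper":[-1,-1,-1,-1,-1,-1,-1]}'
python3 - <<'E'
from h import *
rel([0.575,-0.333,0.165],1.551);print(tool()[2]["gripper_width"])
E
```

```text
clock: 35.68
eef_pos: [0.603, -0.1301, 0.0634]
orientation: [0.01, 1.0, -0.0, 0.001]
contact_force: [-1.1, -0.1, 3.7]
gripper_width: 0.0135
clock: 36.27
eef_pos: [0.6055, -0.1311, 0.1787]
orientation: [0.011, 1.0, -0.001, 0.006]
contact_force: [1.9, -0.0, -1.0]
gripper_width: 0.0135
offset [ 0.0264 -0.2025  0.0137]
twist [-0.0018  0.011  -0.0012] alt z 3.1403 q7 1.848
0.013535947709557449
```

```bash
python3 -m jog '{"offset":[[0.004,-0.035,0],[0.008,-0.07,0],[0.012,-0.105,0],[0.018,-0.14,0.004],[0.024,-0.175,0.008],[0.026,-0.202,0.012],[0.026,-0.202,0.012],[0.026,-0.202,0.012]],"twist":[[0,0.005,0],[0,0.01,0],[0,0.01,0],[0,0.01,0],[0,0.01,0],[0,0.01,0],[0,0.01,0],[0,0.01,0]],"gripper":[-1,-1,-1,-1,-1,-1,-1,-1]}'
python3 - <<'E'
from h import *
c=cam("wrist","w27");rel([0.575,-0.333,0.058],1.551);print(tool()[2]["qpos"])
E
```

```text
clock: 36.93
eef_pos: [0.5699, -0.3337, 0.159]
orientation: [0.013, 1.0, -0.0, -0.006]
contact_force: [-0.2, 0.6, -1.9]
gripper_width: 0.0136
offset [-0.0048 -0.0017  0.1012]
twist [ 0.0003 -0.0105 -0.0025] alt z 3.1391 q7 2.216
[ 0.01239936  0.43297008  0.62526773  1.51613389 -0.2531911   1.28505323
  2.21604619]
```

View pics/w27.png

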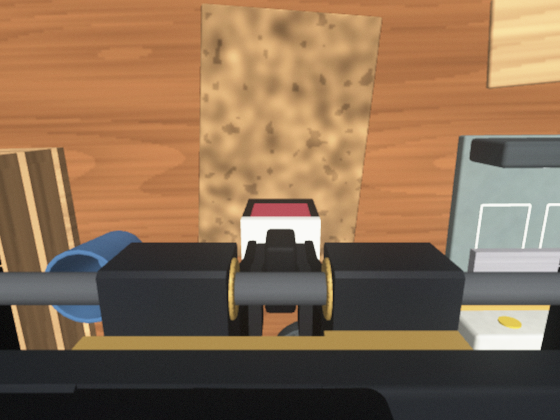

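```bash
python3 -m jog '{"offset":[[-0.004,0,0.03],[-0.004,0,0.06],[-0.004,0,0.085],[-0.004,0,0.095],[-0.004,0,0.1],[-0.004,0,0.1],[-0.004,0,0.1]],"twist":[[0,-0.005,0],[0,-0.01,0],[0,-0.01,0],[0,-0.01,0],[0,-0.01,0],[0,-0.01,0],[0,-0.01,0]],"gripper":[-1,-1,-1,-1,-1,-1,-1]}'
python3 -m jog '{"offset":[[0,0,0.001],[0,0,0.002],[0,0,0.003],[0,0,0.003]],"twist":[[0,0,0],[0,0,0],[0,0,0],[0,0,0]],"gripper":[-1,-1,-1,-1]}'
```

```text
clock: 37.57
eef_pos: [0.5764, -0.3315, 0.062]
orientation: [0.01, 1.0, -0.001, 0.002]
contact_force: [-0.3, 0.4, -2.4]
gripper_width: 0.0137
clock: 37.9
eef_pos: [0.5755, -0.3317, 0.0582]
orientation: [0.01, 1.0, -0.001, 0.001]
contact_force: [-1.0, 0.5, -1.8]
gripper_width: 0.0138
```

```bash
python3 -m jog '{"offset":[[0,0,0.0015],[0,0,0.003],[0,0,0.003],[0,0,0.003]],"twist":[[0,0,0],[0,0,0],[0,0,0],[0,0,0]],"gripper":[-1,-1,-1,-1]}'
```

```text
clock: 38.23
eef_pos: [0.5755, -0.3317, 0.0554]
orientation: [0.01, 1.0, -0.001, 0.001]
contact_force: [-0.5, 0.8, 3.2]
gripper_width: 0.0135
```

Contact at the expected height. Release and go to blue.

```bash
python3 -m jog '{"offset":[[0,0,0],[0,0,0],[0,0,0],[0,0,0],[0,0,0],[0,0,-0.03],[0,0,-0.07],[0,0,-0.11],[0,0,-0.13],[0,0,-0.13]],"twist":[[0,0,0],[0,0,0],[0,0,0],[0,0,0],[0,0,0],[0,0,0],[0,0,0],[0,0,0],[0,0,0],[0,0,0]],"gripper":[0,0,0,0,0,0,0,0,0,0]}'
python3 - <<'E'
from h import *
c=cam("wrist","w28");rel([0.6042,-0.0100,0.16],1.551)
E
```

```text
clock: 39.07
eef_pos: [0.5777, -0.3336, 0.1913]
orientation: [0.01, 1.0, -0.003, 0.005]
contact_force: [0.1, -0.3, 0.7]
gripper_width: 0.0432
offset [-0.0208  0.3233  0.0272]
twist [-0.0033  0.0071 -0.0011] alt z 3.1405 q7 2.211
```

View pics/w28.png

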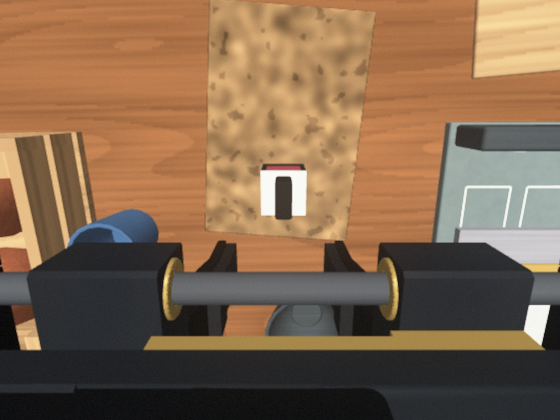

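```bash
python3 -m jog '{"offset":[[-0.002,0.035,0],[-0.004,0.07,0],[-0.006,0.105,0],[-0.008,0.14,0],[-0.01,0.175,0],[-0.012,0.21,0],[-0.015,0.245,0.005],[-0.018,0.28,0.015],[-0.02,0.315,0.025],[-0.02,0.323,0.025]],"twist":[[0,0.005,0],[0,0.007,0],[0,0.007,0],[0,0.007,0],[0,0.007,0],[0,0.007,0],[0,0.007,0],[0,0.007,0],[0,0.007,0],[0,0.007,0]],"gripper":[0,0,0,0,0,0,0,0,0,0]}'
python3 -m jog '{"offset":[[0,0,0],[0,0,0.02],[0,0,0.03],[0,0,0.03]],"twist":[[0,0,0],[0,0,0],[0,0,0],[0,0,0]],"gripper":[0,0,0,0]}'
python3 - <<'E'
from h import *
c=cam("wrist","w29");rel([0.6042,-0.0100,0.063],1.551)
E
```

```text
clock: 39.95
eef_pos: [0.5998, 0.0001, 0.1553]
orientation: [0.006, 1.0, 0.001, -0.006]
contact_force: [-0.1, 2.2, -0.4]
gripper_width: 0.0436
clock: 40.28
eef_pos: [0.5993, -0.0109, 0.1264]
orientation: [0.012, 1.0, -0.001, -0.006]
contact_force: [-0.1, -0.0, -1.1]
gripper_width: 0.0437
offset [-0.0046  0.001   0.0648]
twist [-0.0022 -0.0091 -0.0034] alt z 3.1382 q7 1.643
```

View pics/w29.png

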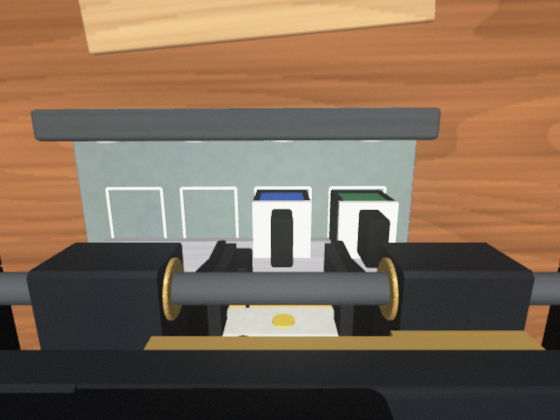

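```bash
python3 -m jog '{"offset":[[-0.0045,0.001,0.03],[-0.0045,0.001,0.055],[-0.0045,0.001,0.064],[-0.0045,0.001,0.064],[-0.0045,0.001,0.064],[-0.0045,0.001,0.064],[-0.0045,0.001,0.064],[-0.0045,0.001,0.064],[-0.0045,0.001,0.064],[-0.0045,0.001,0.064]],"twist":[[0,-0.005,0],[0,-0.009,-0.003],[0,-0.009,-0.003],[0,-0.009,-0.003],[0,-0.009,-0.003],[0,-0.009,-0.003],[0,-0.009,-0.003],[0,-0.009,-0.003],[0,-0.009,-0.003],[0,-0.009,-0.003]],"gripper":[0,0,0,0,-1,-1,-1,-1,-1,-1]}' 20
python3 -m jog '{"offset":[[0,0,0],[0,0,0],[0,0,-0.02],[0,0,-0.05],[0,0,-0.08],[0,0,-0.11],[0,0,-0.11]],"twist":[[0,0,0],[0,0,0],[0,0,0],[0,0,0],[0,0,0],[0,0,0],[0,0,0]],"gripper":[-1,-1,-1,-1,-1,-1,-1]}'
python3 - <<'E'
from h import *
rel([0.515,-0.328,0.17],1.551);print(tool()[2]["gripper_width"])
E
```

```text
clock: 41.17
eef_pos: [0.6062, -0.0083, 0.066]
orientation: [0.009, 1.0, -0.001, 0.002]
contact_force: [1.2, 1.0, -2.0]
gripper_width: 0.0138
clock: 41.75
eef_pos: [0.6089, -0.0081, 0.1817]
orientation: [0.009, 1.0, 0.0, 0.007]
contact_force: [1.2, 0.3, -1.2]
gripper_width: 0.0137
offset [ 0.0883 -0.3215  0.0103]
twist [0.0005 0.0133 0.002 ] alt z -3.1396 q7 1.628
0.013653857904911656
```

```bash
python3 -m jog '{"offset":[[0.009,-0.033,0],[0.018,-0.066,0],[0.027,-0.1,0],[0.036,-0.133,0],[0.045,-0.166,0.002],[0.054,-0.2,0.004],[0.063,-0.233,0.006],[0.072,-0.266,0.008],[0.081,-0.3,0.01],[0.088,-0.321,0.01]],"twist":[[0,0.01,0],[0,0.013,0],[0,0.013,0],[0,0.013,0],[0,0.013,0],[0,0.013,0],[0,0.013,0],[0,0.013,0],[0,0.013,0],[0,0.013,0]],"gripper":[-1,-1,-1,-1,-1,-1,-1,-1,-1,-1]}'
python3 -m jog '{"offset":[[0,0,0],[0,0,0],[0,0,0]],"twist":[[0,0,0],[0,0,0],[0,0,0]],"gripper":[-1,-1,-1]}'
python3 - <<'E'
from h import *
c=cam("wrist","w30");rel([0.515,-0.328,0.06],1.551);print(tool()[2]["qpos"])
E
```

```text
clock: 42.58
eef_pos: [0.509, -0.3311, 0.1641]
orientation: [0.011, 1.0, -0.001, -0.006]
contact_force: [-0.8, -0.1, -2.4]
gripper_width: 0.0137
clock: 42.83
eef_pos: [0.5119, -0.3261, 0.1644]
orientation: [0.009, 1.0, 0.0, -0.005]
contact_force: [-0.7, 0.8, -2.1]
gripper_width: 0.014
offset [-0.0037 -0.0025  0.1046]
twist [ 0.0006 -0.0101  0.0042] alt z -3.1374 q7 2.235
[-0.03418636  0.31311366  0.67378779  1.65329606 -0.19807688  1.25515801
  2.23450609]
```

View pics/w30.png

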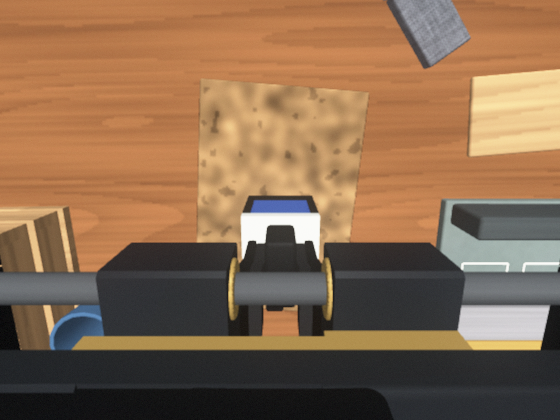

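```bash
python3 -m jog '{"offset":[[-0.003,-0.002,0.03],[-0.003,-0.002,0.06],[-0.003,-0.002,0.085],[-0.003,-0.002,0.098],[-0.003,-0.002,0.103],[-0.003,-0.002,0.103],[-0.003,-0.002,0.103]],"twist":[[0,-0.005,0],[0,-0.01,0.004],[0,-0.01,0.004],[0,-0.01,0.004],[0,-0.01,0.004],[0,-0.01,0.004],[0,-0.01,0.004]],"gripper":[-1,-1,-1,-1,-1,-1,-1]}'
python3 -m jog '{"offset":[[0,0,0.001],[0,0,0.003],[0,0,0.004],[0,0,0.004],[0,0,0.004]],"twist":[[0,0,0],[0,0,0],[0,0,0],[0,0,0],[0,0,0]],"gripper":[-1,-1,-1,-1,-1]}'
```

```text
clock: 43.47
eef_pos: [0.5149, -0.3296, 0.0635]
orientation: [0.01, 1.0, -0.001, 0.001]
contact_force: [0.8, -0.7, -1.8]
gripper_width: 0.0139
clock: 43.88
eef_pos: [0.5139, -0.3296, 0.0587]
orientation: [0.011, 1.0, -0.001, 0.0]
contact_force: [-0.3, 0.0, -2.2]
gripper_width: 0.0138
```

```bash
python3 -m jog '{"offset":[[0,0,0.0015],[0,0,0.0025],[0,0,0.0025],[0,0,0.0025]],"twist":[[0,0,0],[0,0,0],[0,0,0],[0,0,0]],"gripper":[-1,-1,-1,-1]}'
```

```text
clock: 44.22
eef_pos: [0.5141, -0.33, 0.0579]
orientation: [0.011, 1.0, -0.0, 0.001]
contact_force: [-3.0, 0.9, 9.7]
gripper_width: 0.014
```

```bash
python3 -m jog '{"offset":[[0,0,-0.001],[0,0,-0.001],[0,0,-0.001],[0,0,-0.001],[0,0,-0.001],[0,0,-0.03],[0,0,-0.07],[0,0,-0.11],[0,0,-0.13],[0,0,-0.13]],"twist":[[0,0,0],[0,0,0],[0,0,0],[0,0,0],[0,0,0],[0,0,0],[0,0,0],[0,0,0],[0,0,0],[0,0,0]],"gripper":[0,0,0,0,0,0,0,0,0,0]}'
python3 - <<'E'
from h import *
c=cam("wrist","w31");rel([0.6053,0.0492,0.16],1.551)
E
```

```text
clock: 45.05
eef_pos: [0.5163, -0.3315, 0.1917]
orientation: [0.011, 1.0, -0.002, 0.005]
contact_force: [0.2, 0.4, -1.0]
gripper_width: 0.0434
offset [-0.0817  0.3816  0.028 ]
twist [-0.003   0.0057 -0.002 ] alt z 3.1396 q7 2.229
```

View pics/w31.png

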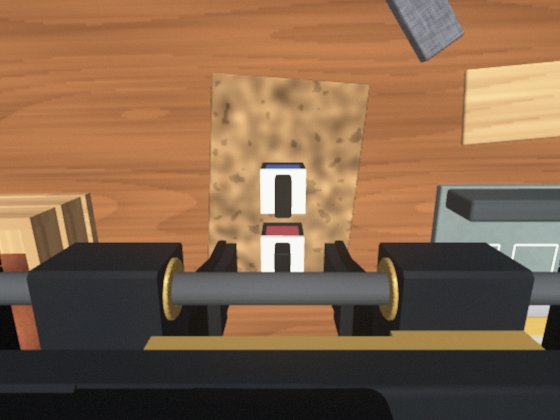

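Rose and blue stand on the mat. Now green.

```bash
python3 -m jog '{"offset":[[-0.008,0.038,0],[-0.016,0.076,0],[-0.024,0.114,0],[-0.032,0.152,0],[-0.04,0.19,0],[-0.048,0.228,0],[-0.056,0.266,0.005],[-0.065,0.304,0.015],[-0.073,0.342,0.025],[-0.081,0.38,0.025]],"twist":[[0,0.005,0],[0,0.005,0],[0,0.005,0],[0,0.005,0],[0,0.005,0],[0,0.005,0],[0,0.005,0],[0,0.005,0],[0,0.005,0],[0,0.005,0]],"gripper":[0,0,0,0,0,0,0,0,0,0]}'
python3 -m jog '{"offset":[[0,0,0],[0,0,0.02],[0,0,0.03],[0,0,0.03]],"twist":[[0,0,0],[0,0,0],[0,0,0],[0,0,0]],"gripper":[0,0,0,0]}'
python3 - <<'E'
from h import *
c=cam("wrist","w32");rel([0.6053,0.0492,0.063],1.551)
E
```

```text
clock: 45.93
eef_pos: [0.6006, 0.0507, 0.1564]
orientation: [0.011, 1.0, -0.001, -0.005]
contact_force: [0.8, -0.5, 0.0]
gripper_width: 0.0432
clock: 46.27
eef_pos: [0.5998, 0.0481, 0.1263]
orientation: [0.011, 1.0, -0.001, -0.006]
contact_force: [-0.1, -0.3, -0.1]
gripper_width: 0.044
offset [-0.005   0.0016  0.065 ]
twist [-0.0023 -0.0095 -0.003 ] alt z 3.1386 q7 1.54
```

View pics/w32.png

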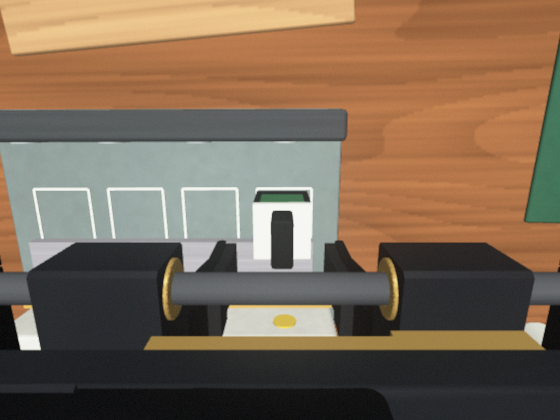

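```bash
python3 -m jog '{"offset":[[-0.0045,0.0015,0.03],[-0.0045,0.0015,0.055],[-0.0045,0.0015,0.064],[-0.0045,0.0015,0.064],[-0.0045,0.0015,0.064],[-0.0045,0.0015,0.064],[-0.0045,0.0015,0.064],[-0.0045,0.0015,0.064],[-0.0045,0.0015,0.064],[-0.0045,0.0015,0.064]],"twist":[[0,-0.005,0],[0,-0.009,-0.003],[0,-0.009,-0.003],[0,-0.009,-0.003],[0,-0.009,-0.003],[0,-0.009,-0.003],[0,-0.009,-0.003],[0,-0.009,-0.003],[0,-0.009,-0.003],[0,-0.009,-0.003]],"gripper":[0,0,0,0,-1,-1,-1,-1,-1,-1]}' 20
python3 -m jog '{"offset":[[0,0,0],[0,0,0],[0,0,-0.02],[0,0,-0.05],[0,0,-0.08],[0,0,-0.11],[0,0,-0.11]],"twist":[[0,0,0],[0,0,0],[0,0,0],[0,0,0],[0,0,0],[0,0,0],[0,0,0]],"gripper":[-1,-1,-1,-1,-1,-1,-1]}'
python3 - <<'E'
from h import *
rel([0.455,-0.322,0.17],1.551);print(tool()[2]["gripper_width"])
E
```

```text
clock: 47.15
eef_pos: [0.6075, 0.05, 0.0672]
orientation: [0.009, 1.0, -0.0, 0.003]
contact_force: [0.0, -0.9, 3.6]
gripper_width: 0.0134
clock: 47.73
eef_pos: [0.61, 0.0504, 0.1828]
orientation: [0.009, 1.0, 0.001, 0.007]
contact_force: [1.5, -0.2, -1.3]
gripper_width: 0.0137
offset [ 0.1481 -0.3752  0.0102]
twist [0.0013 0.0141 0.0009] alt z -3.1406 q7 1.525
0.013667292327918367
```

```bash
python3 -m jog '{"offset":[[0.014,-0.036,0],[0.028,-0.072,0],[0.042,-0.108,0],[0.056,-0.144,0],[0.07,-0.18,0.002],[0.084,-0.216,0.004],[0.098,-0.252,0.006],[0.112,-0.288,0.008],[0.126,-0.324,0.01],[0.14,-0.36,0.01]],"twist":[[0,0.01,0],[0,0.014,0],[0,0.014,0],[0,0.014,0],[0,0.014,0],[0,0.014,0],[0,0.014,0],[0,0.014,0],[0,0.014,0],[0,0.014,0]],"gripper":[-1,-1,-1,-1,-1,-1,-1,-1,-1,-1]}'
python3 -m jog '{"offset":[[0.007,-0.015,0],[0.007,-0.015,0],[0.007,-0.015,0],[0.007,-0.015,0]],"twist":[[0,0,0],[0,0,0],[0,0,0],[0,0,0]],"gripper":[-1,-1,-1,-1]}'
python3 - <<'E'
from h import *
c=cam("wrist","w33");rel([0.455,-0.322,0.063],1.551);print(tool()[2]["qpos"])
E
```

```text
clock: 48.57
eef_pos: [0.4584, -0.3081, 0.1652]
orientation: [0.009, 1.0, 0.0, -0.005]
contact_force: [1.0, 0.0, -1.7]
gripper_width: 0.0136
clock: 48.9
eef_pos: [0.4531, -0.3205, 0.1656]
orientation: [0.009, 1.0, 0.0, -0.005]
contact_force: [-0.0, 1.2, -2.0]
gripper_width: 0.0138
offset [-0.0026 -0.0019  0.1027]
twist [ 0.0003 -0.0099  0.0036] alt z -3.138 q7 2.234
[-0.08573511  0.18951782  0.72969394  1.7815154  -0.12782682  1.22896711
  2.23367803]
```

View pics/w33.png

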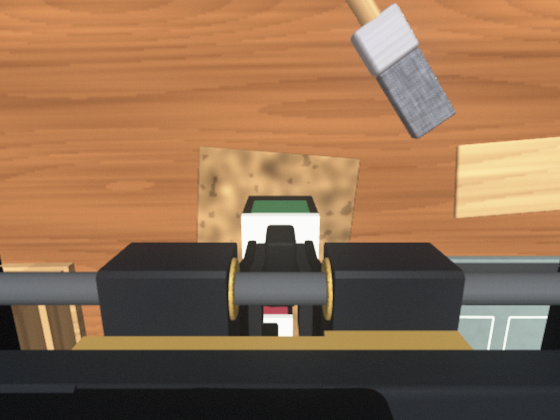

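```bash
python3 -m jog '{"offset":[[-0.002,-0.002,0.03],[-0.002,-0.002,0.06],[-0.002,-0.002,0.085],[-0.002,-0.002,0.098],[-0.002,-0.002,0.103],[-0.002,-0.002,0.103],[-0.002,-0.002,0.103]],"twist":[[0,-0.005,0],[0,-0.01,0.003],[0,-0.01,0.003],[0,-0.01,0.003],[0,-0.01,0.003],[0,-0.01,0.003],[0,-0.01,0.003]],"gripper":[-1,-1,-1,-1,-1,-1,-1]}'
python3 -m jog '{"offset":[[0,0,0.001],[0,0,0.002],[0,0,0.003],[0,0,0.003],[0,0,0.003]],"twist":[[0,0,0],[0,0,0],[0,0,0],[0,0,0],[0,0,0]],"gripper":[-1,-1,-1,-1,-1]}'
```

```text
clock: 49.53
eef_pos: [0.4547, -0.3242, 0.0643]
orientation: [0.01, 1.0, -0.001, 0.001]
contact_force: [0.1, -0.4, -1.6]
gripper_width: 0.0142
clock: 49.95
eef_pos: [0.4537, -0.3242, 0.0606]
orientation: [0.011, 1.0, -0.001, 0.001]
contact_force: [-0.2, -0.4, -1.6]
gripper_width: 0.0137
```

```bash
python3 -m jog '{"offset":[[0,0,0.001],[0,0,0.002],[0,0,0.002],[0,0,0.002]],"twist":[[0,0,0],[0,0,0],[0,0,0],[0,0,0]],"gripper":[-1,-1,-1,-1]}'
```

```text
clock: 50.28
eef_pos: [0.4538, -0.3245, 0.0591]
orientation: [0.011, 1.0, -0.0, 0.001]
contact_force: [-1.7, 1.5, 6.1]
gripper_width: 0.0141
```

```bash
python3 -m jog '{"offset":[[0,0,-0.001],[0,0,-0.001],[0,0,-0.001],[0,0,-0.001],[0,0,-0.001],[0,0,-0.03],[0,0,-0.07],[0,0,-0.11],[0,0,-0.14],[0,0,-0.17]],"twist":[[0,0,0],[0,0,0],[0,0,0],[0,0,0],[0,0,0],[0,0,0],[0,0,0],[0,0,0],[0,0,0],[0,0,0]],"gripper":[0,0,0,0,0,0,0,0,0,0]}'
python3 - <<'E'
from h import *
c=cam("wrist","w34");rel([0.59,-0.0415,0.25],1.551)
E
```

```text
clock: 51.12
eef_pos: [0.4535, -0.3242, 0.2304]
orientation: [0.011, 1.0, -0.001, 0.001]
contact_force: [0.9, -0.1, 0.4]
gripper_width: 0.0432
offset [-0.1277  0.2874 -0.0137]
twist [-0.0047  0.0101 -0.0023] alt z 3.1393 q7 2.206
```

View pics/w34.png

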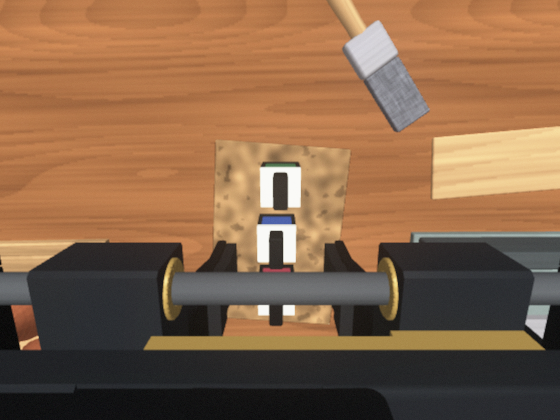

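All three are on the mat. Now the straightedge.

```bash
python3 -m jog '{"offset":[[-0.014,0.032,0],[-0.028,0.064,0],[-0.042,0.096,0],[-0.056,0.128,0],[-0.07,0.16,0],[-0.084,0.192,0],[-0.098,0.224,0],[-0.112,0.256,0],[-0.125,0.287,-0.01],[-0.125,0.287,-0.01]],"twist":[[0,0.005,0],[0,0.01,0],[0,0.01,0],[0,0.01,0],[0,0.01,0],[0,0.01,0],[0,0.01,0],[0,0.01,0],[0,0.01,0],[0,0.01,0]],"gripper":[0,0,0,0,0,0,0,0,0,0]}'
python3 - <<'E'
from h import *
c=cam("wrist","w35");rel([0.6395,-0.0415,0.1],1.551)
E
```

```text
clock: 52.0
eef_pos: [0.5876, -0.03, 0.2382]
orientation: [0.005, 1.0, 0.002, -0.004]
contact_force: [1.0, 2.0, -0.1]
gripper_width: 0.0434
offset [-0.0545 -0.0064  0.1374]
twist [ 0.0002 -0.0089  0.0061] alt z -3.1355 q7 1.654
```

View pics/w35.png

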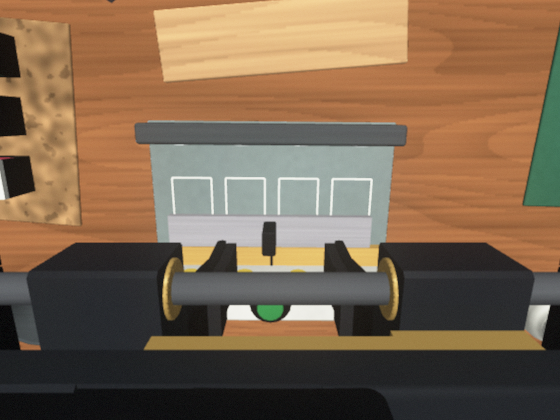

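```bash
python3 -m jog '{"offset":[[-0.02,-0.003,0.03],[-0.04,-0.006,0.06],[-0.054,-0.006,0.09],[-0.054,-0.006,0.12],[-0.054,-0.006,0.137],[-0.054,-0.006,0.137],[-0.054,-0.006,0.137]],"twist":[[0,-0.005,0],[0,-0.009,0],[0,-0.009,0],[0,-0.009,0],[0,-0.009,0],[0,-0.009,0],[0,-0.009,0]],"gripper":[0,0,0,0,0,0,0]}'
python3 - <<'E'
from h import *
c=cam("wrist","w36");rel([0.6395,-0.0418,0.03],1.551)
E
```

```text
clock: 52.63
eef_pos: [0.6363, -0.0482, 0.0997]
orientation: [0.012, 1.0, -0.001, -0.001]
contact_force: [-0.4, -0.4, 0.5]
gripper_width: 0.0437
offset [-0.0017  0.0065  0.0714]
twist [-0.0015  0.0005 -0.0031] alt z 3.1385 q7 1.74
```

View pics/w36.png

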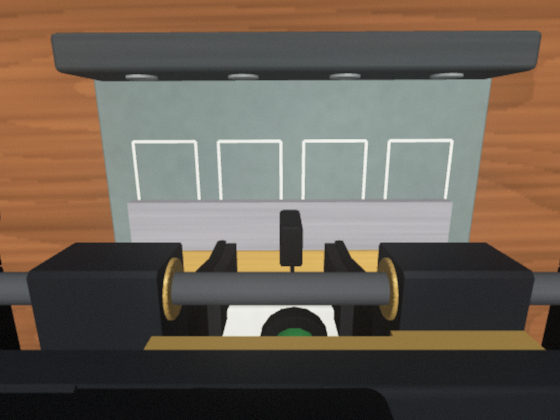

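```bash
python3 -m jog '{"offset":[[-0.001,0.006,0.02],[-0.001,0.006,0.045],[-0.001,0.006,0.065],[-0.001,0.006,0.07],[-0.001,0.006,0.07],[-0.001,0.006,0.07],[-0.001,0.006,0.07],[-0.001,0.006,0.07],[-0.001,0.006,0.07],[-0.001,0.006,0.07]],"twist":[[0,0,-0.003],[0,0,-0.003],[0,0,-0.003],[0,0,-0.003],[0,0,-0.003],[0,0,-0.003],[0,0,-0.003],[0,0,-0.003],[0,0,-0.003],[0,0,-0.003]],"gripper":[0,0,0,0,-1,-1,-1,-1,-1,-1]}' 35
python3 -m jog '{"offset":[[0,0,0],[0,0,0],[0,0,0],[0.003,0,-0.02],[0.005,0,-0.05],[0.005,0,-0.08],[0.005,0,-0.11],[0.005,0,-0.11]],"twist":[[0,0,0],[0,0,0],[0,0,0],[0,0,0],[0,0,0],[0,0,0],[0,0,0],[0,0,0]],"gripper":[-1,-1,-1,-1,-1,-1,-1,-1]}'
python3 - <<'E'
from h import *
c=cam("wrist","w37");print(tool()[2]["gripper_width"],tool()[2]["contact_force"]);rel([0.436,-0.027,0.14],1.638)
E
```

```text
clock: 53.52
eef_pos: [0.6392, -0.0416, 0.0318]
orientation: [0.009, 1.0, -0.001, 0.001]
contact_force: [-0.8, -0.7, 4.1]
gripper_width: 0.0137
clock: 54.18
eef_pos: [0.6367, -0.0412, 0.1463]
orientation: [0.009, 1.0, -0.0, 0.004]
contact_force: [1.7, -0.6, -2.2]
gripper_width: 0.0137
0.01409506941509209 [ 0.26062912  0.23427727 -5.13432938]
offset [0.1995 0.0103 0.0022]
twist [-0.0007  0.0049 -0.0858] alt z 3.0557 q7 1.717
```

View pics/w37.png

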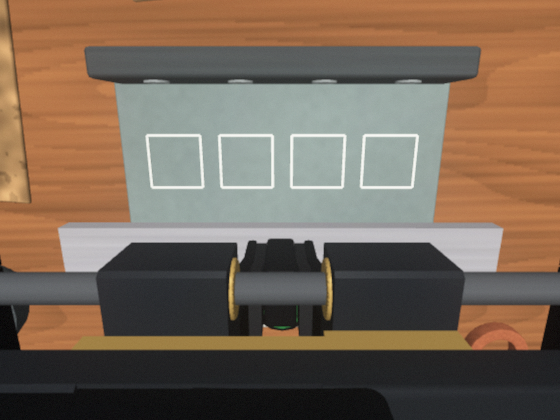

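```bash
python3 -m jog '{"offset":[[0.025,0.001,0],[0.05,0.002,0],[0.075,0.003,0],[0.1,0.004,0],[0.125,0.006,0],[0.15,0.008,0],[0.175,0.009,0],[0.199,0.01,0],[0.199,0.01,0],[0.199,0.01,0]],"twist":[[0,0.005,-0.01],[0,0.005,-0.02],[0,0.005,-0.03],[0,0.005,-0.04],[0,0.005,-0.05],[0,0.005,-0.06],[0,0.005,-0.075],[0,0.005,-0.086],[0,0.005,-0.086],[0,0.005,-0.086]],"gripper":[-1,-1,-1,-1,-1,-1,-1,-1,-1,-1]}'
python3 - <<'E'
from h import *
c=cam("wrist","w38");cam("side","s38");rel([0.434,-0.027,0.03],1.638)
E
```

```text
clock: 55.07
eef_pos: [0.4322, -0.0267, 0.1386]
orientation: [-0.034, 0.999, -0.0, -0.004]
contact_force: [0.6, 0.8, -3.7]
gripper_width: 0.0137
offset [-0.0003  0.0002  0.1097]
twist [-0.001  -0.0066  0.0002] alt z -3.1414 q7 1.594
```

View pics/w38.png

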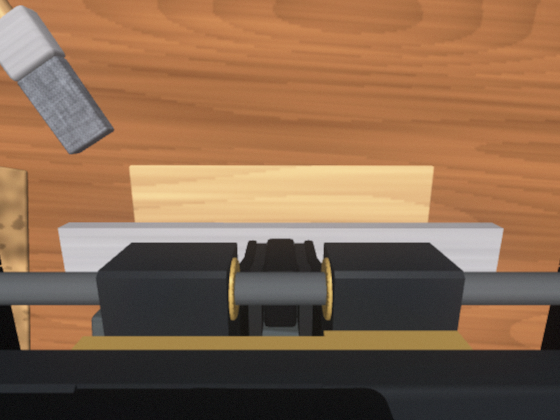

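View pics/s38.png

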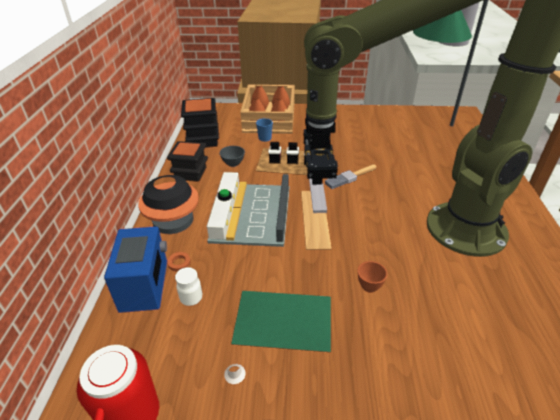

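Aligned parallel over the rest (the plank's edges run level in the tool view). Lowering.

```bash
python3 -m jog '{"offset":[[0,0,0.03],[0,0,0.06],[0,0,0.09],[0,0,0.105],[0,0,0.11],[0,0,0.11],[0,0,0.11]],"twist":[[0,-0.006,0],[0,-0.006,0],[0,-0.006,0],[0,-0.006,0],[0,-0.006,0],[0,-0.006,0],[0,-0.006,0]],"gripper":[-1,-1,-1,-1,-1,-1,-1]}'
python3 -m jog '{"offset":[[0,0,0.002],[0,0,0.004],[0,0,0.004],[0,0,0.004]],"twist":[[0,0,0],[0,0,0],[0,0,0],[0,0,0]],"gripper":[-1,-1,-1,-1]}'
```

```text
clock: 55.75
eef_pos: [0.435, -0.0275, 0.0311]
orientation: [-0.034, 0.999, -0.001, 0.001]
contact_force: [-0.0, 0.3, -4.1]
gripper_width: 0.0136
clock: 56.08
eef_pos: [0.4345, -0.0272, 0.0272]
orientation: [-0.034, 0.999, -0.0, 0.001]
contact_force: [-0.7, 0.1, -3.5]
gripper_width: 0.0134
```

```bash
python3 -m jog '{"offset":[[0,0,0.001],[0,0,0.002],[0,0,0.002],[0,0,0.002]],"twist":[[0,0,0],[0,0,0],[0,0,0],[0,0,0]],"gripper":[-1,-1,-1,-1]}'
```

```text
clock: 56.42
eef_pos: [0.4345, -0.0272, 0.0257]
orientation: [-0.034, 0.999, -0.0, 0.0]
contact_force: [-3.2, 0.0, 5.2]
gripper_width: 0.0138
```

```bash
python3 -m jog '{"offset":[[0,0,0],[0,0,0],[0,0,0],[0,0,0],[0,0,0],[0,0,-0.02],[0,0,-0.05],[0,0,-0.09],[-0.02,0,-0.13],[-0.04,0,-0.17]],"twist":[[0,0,0],[0,0,0],[0,0,0],[0,0,0],[0,0,0],[0,0,0],[0,0,0],[0,0,0],[0,0,0],[0,0,0]],"gripper":[0,0,0,0,0,0,0,0,0,0]}'
python3 -m jog '{"offset":[[-0.03,-0.03,-0.03],[-0.06,-0.06,-0.06],[-0.08,-0.09,-0.09],[-0.08,-0.11,-0.12],[-0.08,-0.11,-0.12],[-0.08,-0.11,-0.12]],"twist":[[0,0,0],[0,0,0],[0,0,0],[0,0,0],[0,0,0],[0,0,0]],"gripper":[0,0,0,0,0,0]}'
python3 - <<'E'
from h import *
c=cam("wrist","w39");cam("side","s39");print(tool()[0])
E
```

```text
clock: 57.25
eef_pos: [0.4708, -0.0247, 0.1912]
orientation: [-0.034, 0.999, 0.0, 0.0]
contact_force: [1.5, -0.4, -1.3]
gripper_width: 0.0433
clock: 57.75
eef_pos: [0.5603, -0.1335, 0.313]
orientation: [-0.031, 1.0, -0.002, 0.003]
contact_force: [-0.7, -1.2, -0.4]
gripper_width: 0.0433
[ 0.55823569 -0.12896857  0.30887625]
```

View pics/w39.png

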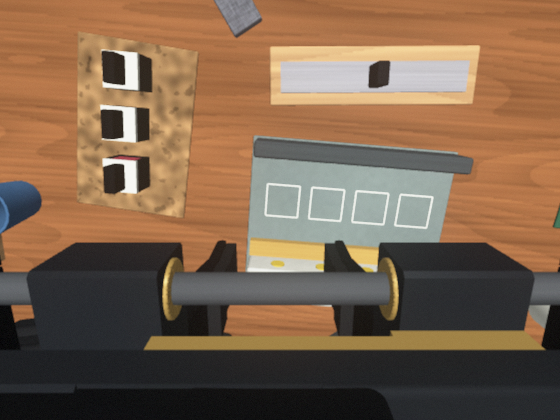

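View pics/s39.png

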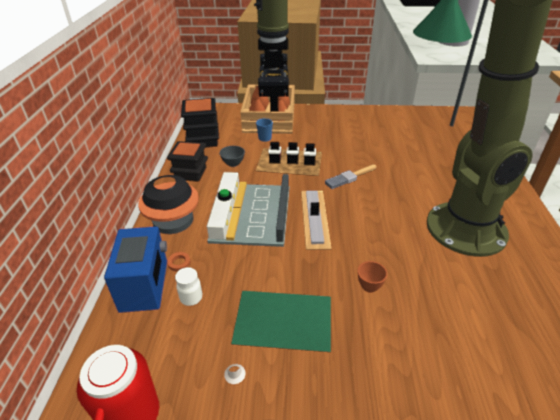

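Everything is where it belongs. I'll let a couple of seconds pass in case of a late knock, then do one last check.

```bash
python3 -m jog '{"offset":[[0,0,0],[0,0,0],[0,0,0],[0,0,0],[0,0,0],[0,0,0],[0,0,0],[0,0,0],[0,0,0],[0,0,0]],"twist":[[0,0,0],[0,0,0],[0,0,0],[0,0,0],[0,0,0],[0,0,0],[0,0,0],[0,0,0],[0,0,0],[0,0,0]],"gripper":[0,0,0,0,0,0,0,0,0,0]}'
python3 -m jog '{"offset":[[0,0,0],[0,0,0],[0,0,0],[0,0,0],[0,0,0],[0,0,0],[0,0,0],[0,0,0],[0,0,0],[0,0,0]],"twist":[[0,0,0],[0,0,0],[0,0,0],[0,0,0],[0,0,0],[0,0,0],[0,0,0],[0,0,0],[0,0,0],[0,0,0]],"gripper":[0,0,0,0,0,0,0,0,0,0]}'
python3 - <<'E'
from cells import *
c=cam("wrist","w40"); white_cells(c,.05,85,165,45,200,vmin=215)
hsv,H,S,V=masks(c); m=(S<30)&(V>140); m[:55]=0;m[96:]=0;m[:,:275]=0;m[:,475:]=0
pts=np.vstack([np.c_[np.nonzero(q[0])[1],np.nonzero(q[0])[0]] for q in comps(m,100)]).astype(np.float32)
b=cv2.boxPoints(cv2.minAreaRect(pts)); w=np.array([onz(c,p,.016) for p in b]); print("bar",w,w.mean(0))
E
```

```text
clock: 58.68
eef_pos: [0.5583, -0.129, 0.3094]
orientation: [-0.034, 0.999, -0.0, 0.0]
contact_force: [-0.1, -0.3, -0.7]
gripper_width: 0.0437
clock: 59.52
eef_pos: [0.5583, -0.129, 0.3093]
orientation: [-0.034, 0.999, -0.0, 0.0]
contact_force: [0.1, 0.1, -0.1]
gripper_width: 0.0434
top centre [ 0.4517 -0.3248] size [38.6 40.6] xaxis yaw -0.042 fin pca -0.29934097411212524 fin ctr [ 0.4544 -0.3164] px [122.   73.5]
top centre [ 0.5115 -0.3303] size [40.2 40.3] xaxis yaw -0.016 fin pca 0.09579247759072779 fin ctr [ 0.5098 -0.3227] px [119.7 124.5]
top centre [ 0.5742 -0.3322] size [40.4 40.7] xaxis yaw -0.025 fin pca 0.32241886438816375 fin ctr [ 0.5672 -0.322 ] px [119.9 175.8]
bar [[ 0.4628 -0.1396  0.016 ]
 [ 0.4281 -0.1419  0.016 ]
 [ 0.413   0.0849  0.016 ]
 [ 0.4473  0.0918  0.016 ]] [ 0.4378 -0.0262  0.016 ]
```

View pics/w40.png

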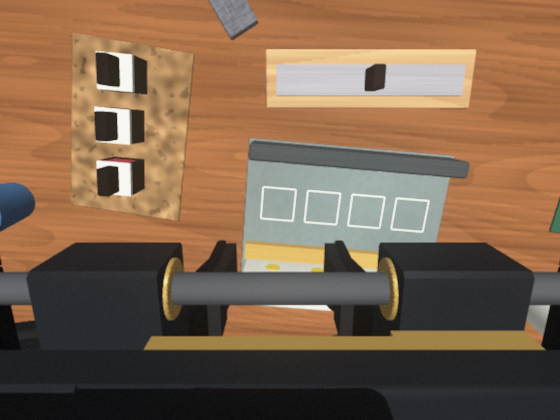

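```bash
python3 - <<'E'
from workcell import robot
print(robot.close_job())
E
```

```text
the job is handed in; nothing more can be done
None
```

I finished the whole sequence and handed the job in at about 60 s of the 210 s allowed. `close_job` gives no verdict, so everything below is from my own measurements.

- **Straightedge:** I pushed it flush to the brass step and centred it on the mark. The gap from its rear edge to the step face measured 35.6 mm against 36 mm nominal, and the two were parallel.
- **Cells:** Three were present (rose, blue and green; no amber). They went on stations 0, 2 and 3, each measured within about 1 mm of its station and square.
- **Read button:** I pressed it to its hard stop, about 6 mm of travel with force passing 5 N and reaching 28 N. Pictures before and after showed the cells and straightedge still in place.
- **Final state:** The last wrist picture has the cells standing on the mat at x ≈ 0.45, 0.51 and 0.57 m, all well inside its edges. The straightedge lies about 3 mm from the centre of its rest and parallel to it. The gripper is clear, and the bystanders looked unmoved in the last side view.

**Checks that disagreed:**
- The step face read about 3 mm different between two wrist views, so I set the straightedge by contact force instead.
- The button top triangulated at z ≈ 0.078 m, but contact came at about 0.083 m.
- The fin directions from the last picture were unreliable because of the oblique view, but the cells' square tops agreed.
- I saw no knock.

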